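Take the thick tape rolls off the spindle stand for the kit tray

TASK

The two thick tape rolls on the three-post stand are wanted for the kit: slide each one straight up off its post and set it down flat on the floor of the long black tray, beside the other. The thin roll that lies over one of them is to be set flat on the closed lid of the slide case; leave the two thin rolls on the third post where they are. Set the rolls down gently rather than dropping them, and do not push or knock the small things standing about.

Things in the scene. Friction and masses are not known exactly. Their poses are not given: they have to be found in the camera images.
- stand: Fixed stand for tape rolls: grey bar 190 x 56 x 14 mm high with three upright steel posts, 14 mm in diameter, 52 mm tall above the bar (tips 66 mm above the worktop, slightly tapered at the very top), in a row along the bar at 66 mm spacing. Origin: centre of the bar's underside; x runs along the row, the posts are at x = -66, 0 and +66 mm; z up. Which roll is on which post varies, and so does the side of the worktop on which it stands.
- thick_a_mid (a point): Thick paper tape roll, 48 mm outside diameter, 22 mm bore, 26 mm high, 60 g nominal. It stands loosely on a post (4 mm play all round) directly on the bar, under the thin roll thin_a. Its centre: on the axis, half-way up; z is the roll's axis. The cardboard core runs the full height; the side is plain and vertical and may be gripped anywhere.
- thick_b_mid (a point): Second thick paper tape roll, the same size (48 mm outside, 22 mm bore, 26 mm high), alone on another post, directly on the bar. Its centre: on the axis, half-way up; z is the roll's axis. The cardboard core runs the full height; the side is plain and vertical and may be gripped anywhere.
- thin_a_mid (a point): Thin paper tape roll, 48 mm outside diameter, 22 mm bore, 14 mm high, 35 g nominal, lying on top of thick_a on the same post. Its centre: on the axis, half-way up; z is the roll's axis. The cardboard core runs the full height; the side is plain and vertical and may be gripped anywhere.
- thin_b_mid (a point): Thin paper tape roll of the same size (48 x 22 x 14 mm), lower one of the two thin rolls on the third post. To be left there. Its centre: on the axis, half-way up; z is the roll's axis. The cardboard core runs the full height; the side is plain and vertical and may be gripped anywhere.
- thin_c_mid (a point): Thin paper tape roll of the same size, lying on thin_b on the third post. To be left there. Its centre: on the axis, half-way up; z is the roll's axis. The cardboard core runs the full height; the side is plain and vertical and may be gripped anywhere.
- tray: Fixed long black open tray, 254 x 88 x 27 mm outside, floor 2 mm thick, clear inside 246 x 80 mm, walls up to 26 mm. Origin: centre of its underside; x along its length, y across, z up. A vial stands in it near its -x end.
- slide_case: Fixed closed blue slide case, 90 (x) x 98 (y) x 34 mm high, with a flat lid 34 mm above the worktop. Origin: centre of its underside, z up.
- vial_mid (a point): Bystander: screw-cap vial, 22 mm diameter, 48 mm tall, standing in the tray between 85 and 108 mm from its middle towards -x. Point half-way up.
- dropper_a_mid (a point): Bystander: dropper bottle, 30 mm diameter, 74 mm tall, standing beside the stand. Point 25 mm up.
- dropper_c_mid (a point): Bystander: dropper bottle, 28 mm diameter, 67 mm tall, standing beside the tray. Point 23 mm up.
- canister_mid (a point): Bystander: round screw canister, 40 mm diameter, 51 mm tall, standing between stand and tray. Point 20 mm up.
- eyepiece_mid (a point): Bystander: eyepiece, 33 mm diameter, 45 mm tall, standing at the back. Point 22 mm up.
- blower_mid (a point): Bystander: rubber blower bulb, 92 x 47 x 47 mm, lying at the back. Point 20 mm up.
- objective_mid (a point): Bystander: spare objective, 24 mm diameter, 36 mm tall, standing at the back. Point half-way up.

How it is judged (in metres and radians):
At the end, for the whole second after the job is handed in: Both thick rolls lie flat (0.12 rad) at rest on the tray floor inside its walls; thin_a lies flat at rest on the slide case lid, centre within 40 mm (x) and 44 mm (y) of its middle; thin_b and thin_c are within 15 mm, and bystanders within 30 mm, of where they started (x of thick_a_mid in the frame of tray between -0.105 and 0.105 m and y of thick_a_mid in the frame of tray between -0.022 and 0.022 m and z of thick_a_mid in the frame of tray between 0.01 and 0.02 m and (angle between thick_a_mid's own z axis and vertical below 0.12 rad or angle between thick_a_mid's own z axis and vertical above 3.02 rad) and linear speed of each of thick_a, thick_b, thin_a below 0.02 m/s and x of thick_b_mid in the frame of tray between -0.105 and 0.105 m and y of thick_b_mid in the frame of tray between -0.022 and 0.022 m and z of thick_b_mid in the frame of tray between 0.01 and 0.02 m and (angle between thick_b_mid's own z axis and vertical below 0.12 rad or angle between thick_b_mid's own z axis and vertical above 3.02 rad) and x of thin_a_mid in the frame of slide_case between -0.04 and 0.04 m and y of thin_a_mid in the frame of slide_case between -0.044 and 0.044 m and z of thin_a_mid in the frame of slide_case between 0.037 and 0.045 m and (angle between thin_a_mid's own z axis and vertical below 0.12 rad or angle between thin_a_mid's own z axis and vertical above 3.02 rad) and distance of each of thin_b_mid, thin_c_mid from where it was at the start of the episode below 0.015 m and distance of each of vial_mid, dropper_a_mid, dropper_c_mid, canister_mid, eyepiece_mid, blower_mid, objective_mid from where it was at the start of the episode below 0.03 m); the robot touches nothing.
It fails at once if a bystander is pushed or knocked more than 30 mm (distance of any of vial_mid, dropper_a_mid, dropper_c_mid, canister_mid, eyepiece_mid, blower_mid, objective_mid from where it was at the start of the episode above 0.03 m).
It fails at once if a thin roll of the third post is moved more than 30 mm (distance of any of thin_b_mid, thin_c_mid from where it was at the start of the episode above 0.03 m).
It fails at once if a roll is dropped or thrown: it moves faster than 0.75 m/s (a fall of about 30 mm) with no finger touching it ((linear speed of thick_a above 0.75 m/s and contact force between the fingers and thick_a below 0.02 N) or (linear speed of thick_b above 0.75 m/s and contact force between the fingers and thick_b below 0.02 N) or (linear speed of thin_a above 0.75 m/s and contact force between the fingers and thin_a below 0.02 N)).
It also fails if it takes over 72 s, if anything falls off the work surface, if the arm or the gripper's body presses on something with over 40 N, if the wrist force passes 120 N, or if a joint passes its speed limit or range.

ROBOT

A 6-joint arm with a two-finger parallel gripper is mounted at the origin on a cart in front of the work surface, level with it; the furniture and walls round the work are solid. World frame = base frame: x ahead of the robot, y to its left, z up, the work surface at z = 0. Lengths are in mm, angles in rad, forces in N, time in s.
With the tool pointing down it reaches from about 350 to 875 mm from the base axis. Payload 4.2 kg.
Tool frame: the origin (TCP) lies on the centre line of the jaws, within the pads' length; the fingertips stand 22 mm ahead of it and the grasp point (between the pads) lies 3 mm ahead of it (arm.nose_length is the distance from the TCP to the fingertips, in mm); z points along the fingers, x is the direction in which the jaws open and shut, and the axes are right-handed (so a half turn about z gives the same grasp; the last joint's range is limited). The gripper opens to 85 mm and grips with 20 to 120 N. Pads are 22 mm wide; open, the fingers measure 114 mm over their backs; the gripper's body (76 mm by 85 mm) begins 54 mm behind the grasp point. The pads swing forward as they close: fully open they stand 13 mm farther back than shut.
Start: joints at [-0.862, 0.385, 0.008, 0, -1.194, -0.259], TCP at [271.753, -562.805, 253.312] pointing down, gripper open.
Joint ranges: [-3.14, 3.14], [-1.21, 2.06], [-1.07, 1.41], [-3.16, 2.05], [-2.99, -0.16], [-3.1, 3.1]. Speed limits (rad/s): [2.79, 2.79, 3.14, 3.14, 3.14, 3.14].

INTERFACE

Orientations are given as a unit quaternion [x, y, z, w].
In Python, from bench import telemetry, get_image, workorder, nets, arm gives the robot as it stands.
- The arm moves only by the tool apply_moves, never from a script. Its argument "steps" is a list of rows, each an object with "hand": the opening, from 0 (shut) to 1 (fully open); "xyz": the shift along the tool's x, y, z in cm, a list of three; "delta_rot": the turn, a rotation vector about the tool's x, y, z in rad, a list of three. In form: [{"hand": hand, "xyz": [x, y, z], "delta_rot": [wx, wy, wz]}, ...]. A call has 1 to 12 rows; each row is the pose to reach, as a shift and turn from the pose commanded when the call began, along the tool's axes at that moment; what a row does not reach only later rows make up. A row lasts 1/12 s, in which the tool goes at most 41.7 mm and 7.16 degrees, less where a joint would pass 70% of its speed; a pose out of reach is approached as far as the arm can. A call with a gripper value outside its range is refused whole. The fingers move at their own pace and stop on an object; the grip force is fixed at half the most. Time passes only in rows, so rows that repeat a pose let the fingers close. It gives the time, the measured TCP pose, the force and the opening at its end, in the units of the state.
- telemetry.read_state(): the state, without advancing time (a new reading comes with each control period).
- get_image(name): name is "side" or "top"; returns a dict with "frame" (400x640x3 uint8, blue, green, red), "fx", "fy", "cx", "cy" (pixels), "origin" and "orientation" of the camera in the world. Camera axes: x right, y down, z forward; pixel columns grow to the right and rows downward; lengths in mm; the calibration is good to about 2 mm. A picture is of the moment at which its call begins. There is no depth.
- workorder.job_done(): hands the job in, once; it reports no verdict.
Trained networks look in a picture, given as the dict that the camera call returned (one of the last four; its "shot" number tells which), for a name from the list of things; names that differ only in an ending like _2 or _b are one class to them, and where a whole thing is asked for, a point or a joint stands for the part that bears it (a point fixed in the world has none). Each returns a list of dicts, best first, with "confidence" (0 to 1); they miss things now and then, are a little off and sometimes report something else, mostly with a low value. They report only what shows in the picture. A call takes as long as a camera call.
- nets.recognise(picture, label): "xyz" ([x, y, z] in mm, in world coordinates, good to about 4 mm: the middle of the surface that is visible of it).
- nets.outline_of(picture, label): "pixels" (400x640 bool, what is visible of it).
- nets.pinpoint(picture, label): "xyz" ([x, y, z] in mm, in world coordinates, good to about 4 mm: a listed point, or the origin of a listed thing).
The state is a dict: "clock": time; "joints": joint angles; "joint_vel": joint speeds; "joint_efforts": joint torques, N m; "position": TCP position; "ee_rot": TCP orientation; "contact_force": force on the tool from outside, world axes, zero at the start; "wrist_torque": the same for the moment, N m; "gripper_width": finger opening in mm.
Only numpy, scipy, OpenCV 4.12 (cv2) and the standard library are available. Lean on these libraries where they do the work, as an engineer would, in place of code of your own. Each camera call takes 0.05 s, during which the arm holds its last target.

## Working session

There is one attempt and no reset: what is moved stays moved. The work goes in short steps, Python scripts to look and compute and a tool call to move; the robot and the scene stay as the last step left them, time stands still between calls to the robot, and variables do not carry over. Pictures are saved under pics/ and viewed, and the job is handed in when it is done.

Besides the shell and the picture viewer there is one more tool, called after "Request:" in YAML: its name, and indented under it one key for each argument. apply_moves: Moves the arm, as the interface text tells. Its arguments: {"type":"object","properties":{"steps":{"type":"array"}},"required":["steps"]}

```bash
mkdir -p pics; ls
python3 - <<'E'
from bench import telemetry,get_image,nets,arm
import cv2
print(telemetry.read_state())
print([a for a in dir(arm) if a[0]!='_'])
ims={}
for n in ("side","top"):
    p=get_image(n);ims[n]=p;cv2.imwrite(f"pics/{n}0.png",p["frame"]);print(n,p["fx"],p["origin"],p["orientation"])
for l in ["stand","tray","slide_case","thick_a_mid","thin_a_mid","thin_b_mid","vial_mid","dropper_a_mid","canister_mid","eyepiece_mid","blower_mid","objective_mid"]:
    for n in ims:
        print(l,n,[([round(float(v)) for v in d["xyz"]],round(d["confidence"],2)) for d in nets.pinpoint(ims[n],l)][:5])
E
```

```text
pics
{'clock': 0.0, 'joints': array([-8.62413814e-01,  3.85616863e-01,  6.64613496e-03, -5.23148303e-04,
       -1.19395962e+00, -2.58585294e-01]), 'joint_vel': array([-5.08864414e-04, -9.73696213e-05,  3.52539962e-04,  1.16338498e-03,
       -9.91274215e-04,  7.48108554e-04]), 'joint_efforts': array([-6.39956779e-04, -3.92288160e+01,  1.88399255e+01,  4.18644816e+00,
       -4.77727008e-03, -1.66241762e-05]), 'position': array([ 271.53691467, -562.36028336,  252.18946437]), 'ee_rot': array([ 5.31690807e-01,  8.46937830e-01,  5.49395300e-04, -9.46459038e-04]), 'contact_force': array([-0.43615235,  0.83852917,  0.36680486]), 'wrist_torque': array([-0.00554341, -0.01086718, -0.01595014]), 'gripper_width': 85.62977206856664}
['IKError', 'nose_length']
side 426.3023519485272 [ 61.6461521  759.46479562 603.55750555] [-0.24253242  0.83708274 -0.47037539  0.13862722]
top 376.3126653482752 [374.70883102 -16.90723007 974.79190484] [ 0.77780253 -0.62050605  0.06344968 -0.07726317]
stand side [([474, 241, -2], 0.65)]
stand top [([473, 244, 0], 0.74)]
tray side [([465, -222, 3], 0.92)]
tray top 
[... 364 characters left out ...]
b_mid top [([486, 309, 20], 0.6), ([476, 248, 48], 0.44)]
vial_mid side [([477, -324, 29], 0.62), ([697, -14, -1], 0.52), ([542, -170, 22], 0.33)]
vial_mid top [([477, -319, 26], 0.6), ([486, 307, 35], 0.59), ([487, 309, 19], 0.3)]
dropper_a_mid side [([569, 193, 25], 0.79)]
dropper_a_mid top [([564, 198, 22], 0.46)]
canister_mid side [([405, 5, 22], 0.76)]
canister_mid top [([409, 6, 18], 0.5)]
eyepiece_mid side [([687, -214, 25], 0.51), ([570, 194, 25], 0.35), ([460, 177, 26], 0.22)]
eyepiece_mid top [([687, -210, 24], 0.65)]
blower_mid side [([673, 295, 20], 0.8)]
blower_mid top [([676, 300, 19], 0.75)]
objective_mid side [([684, 162, 16], 0.55)]
objective_mid top [([682, 163, 16], 0.56)]
```

View pics/top0.png

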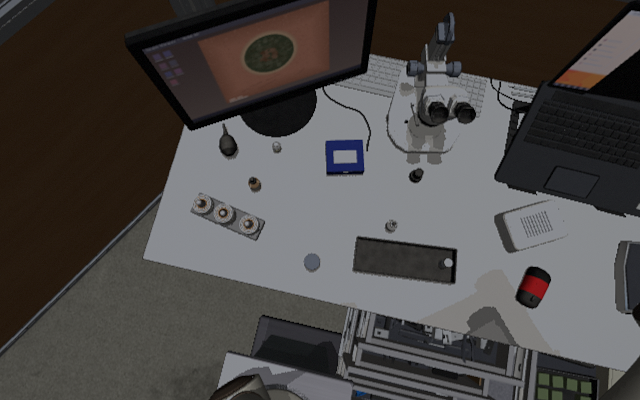

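View pics/side0.png

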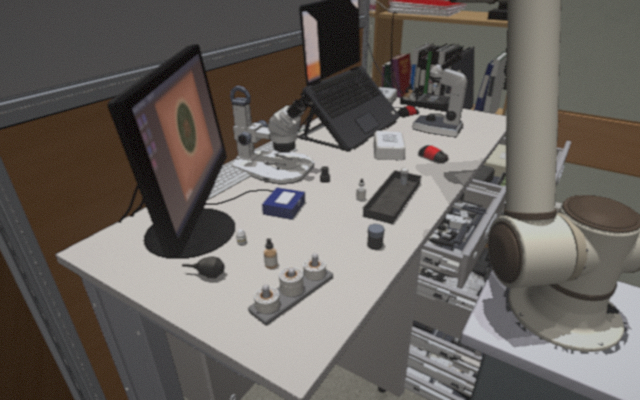

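```bash
cat > h.py <<'E'
import numpy as np, cv2
from scipy.spatial.transform import Rotation as R
def proj(p,X):
    r=R.from_quat(p["orientation"]).as_matrix(); c=(np.atleast_2d(X)-p["origin"])@r
    return np.c_[p["fx"]*c[:,0]/c[:,2]+p["cx"],p["fy"]*c[:,1]/c[:,2]+p["cy"]]
def ray(p,uv,z):
    r=R.from_quat(p["orientation"]).as_matrix(); d=r@np.array([(uv[0]-p["cx"])/p["fx"],(uv[1]-p["cy"])/p["fy"],1])
    o=np.array(p["origin"]); return o+d*(z-o[2])/d[2]
def circ(c,r,z,n=60):
    t=np.linspace(0,2*np.pi,n); return np.c_[c[0]+r*np.cos(t),c[1]+r*np.sin(t),0*t+z]
E
python3 - <<'E'
from bench import get_image,nets
import cv2,pickle
from h import *
t=get_image("top");s=get_image("side")
pickle.dump((t,s),open("p0.pkl","wb"))
a=cv2.resize(t["frame"][185:245,180:275],(760,480),interpolation=cv2.INTER_CUBIC)
cv2.imwrite("pics/t1.png",a)
a=cv2.resize(s["frame"][245:325,240:340],(750,600),interpolation=cv2.INTER_CUBIC)
cv2.imwrite("pics/s1.png",a)
a=cv2.resize(t["frame"][225:295,340:470],(780,420),interpolation=cv2.INTER_CUBIC)
cv2.imwrite("pics/t2.png",a)
for n,p in(("t",t),("s",s)):
  for l in ["thick_b_mid","thick_a_mid","thin_c_mid","thin_a_mid","dropper_c_mid"]:
    print(n,l,[(np.round(d["xyz"]),round(d["confidence"],2)) for d in nets.recognise(p,l)][:5])
E
```

```text
t thick_b_mid [(array([459., 178.,  41.]), 0.59), (array([652., 287.,  34.]), 0.39)]
t thick_a_mid [(array([ 463., -224.,   -0.]), 0.61)]
t thin_c_mid [(array([480., 307.,  41.]), 0.55)]
t thin_a_mid [(array([474., 243.,  56.]), 0.56)]
t dropper_c_mid [(array([405.,   4.,  50.]), 0.5), (array([ 534., -166.,   35.]), 0.46)]
s thick_b_mid [(array([450., 190.,  37.]), 0.85)]
s thick_a_mid [(array([461., 262.,  26.]), 0.71)]
s thin_c_mid [(array([475., 318.,  41.]), 0.65), (array([ 470., -210.,    3.]), 0.54), (array([401.,  17.,  38.]), 0.29)]
s thin_a_mid [(array([471., 257.,  54.]), 0.72)]
s dropper_c_mid [(array([ 534., -167.,   30.]), 0.69), (array([461., 261.,  24.]), 0.42)]
```

View pics/t1.png

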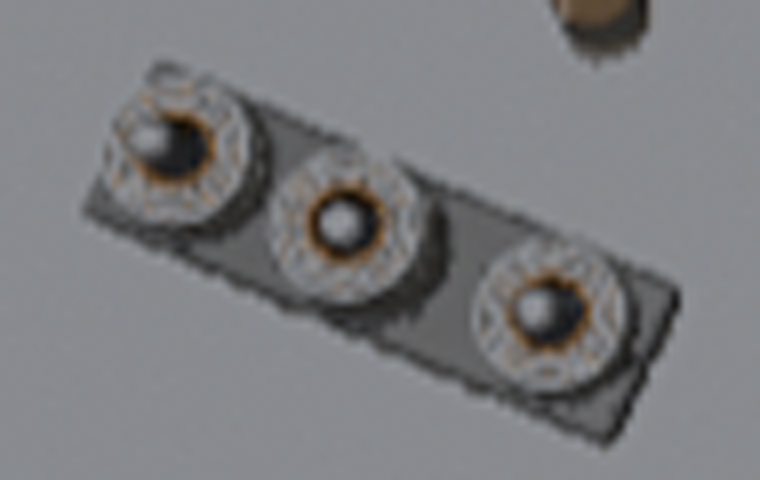

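View pics/s1.png

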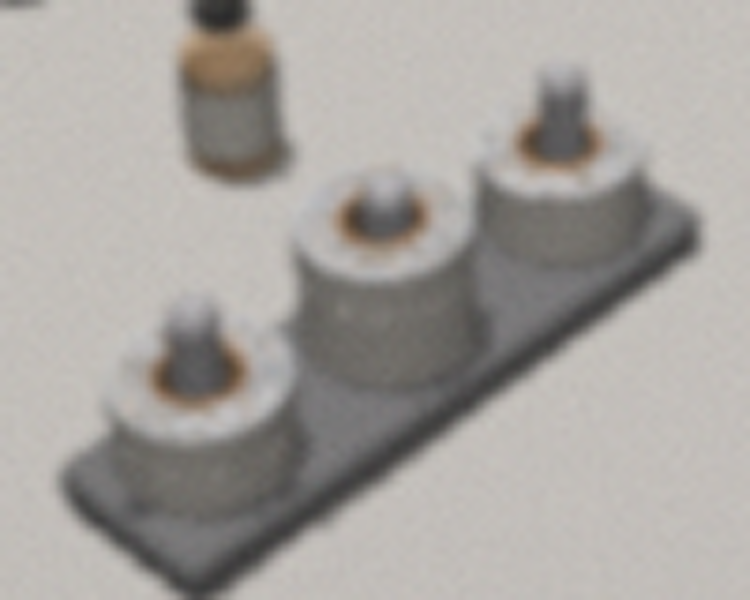

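View pics/t2.png

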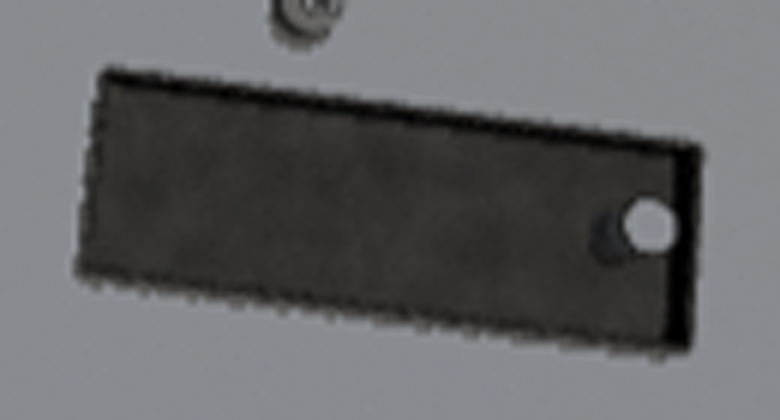

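Run:
```python
import pickle
from h import *
t,s=pickle.load(open("p0.pkl","rb"))
for u in [(152,140),(344,222),(548,310)]:
    print("tip top",ray(t,(u[0]/8+180-.5,u[1]/8+185-.5),65))
for u in [(190,303),(387,180),(563,72)]:
    print("tip side",ray(s,(u[0]/7.5+240-.5,u[1]/7.5+245-.5),65))
for u,z in [((178,148),42),((345,226),54),((551,313),40)]:
    print("ring top",ray(t,(u[0]/8+180-.5,u[1]/8+185-.5),z))
for u,z in [((200,372),42),((385,213),54),((560,143),40)]:
    print("ring side",ray(s,(u[0]/7.5+240-.5,u[1]/7.5+245-.5),z))
# tray rim outer corners
for u in [(100,72),(700,150),(690,352),(80,270)]:
    print("tray",ray(t,(u[0]/6+340-.5,u[1]/6+225-.5),26))
for u in [(158,62),(680,288),(612,447),(85,210)]:
    print("bar",ray(t,(u[0]/8+180-.5,u[1]/8+185-.5),14))
# zoom side colour on outer rolls
a=s["frame"][280:318,250:282]; b=s["frame"][250:288,300:332]
m=np.hstack([a,b]); m=cv2.resize(m,None,fx=12,fy=12,interpolation=cv2.INTER_LANCZOS4)
m=cv2.convertScaleAbs(m,alpha=1.8,beta=-110)
cv2.imwrite("pics/seam.png",m)
a=cv2.resize(s["frame"][160:230,250:430],(800,311),interpolation=cv2.INTER_CUBIC)
cv2.imwrite("pics/s2.png",a)
```

```text
tip top [485.28559067 306.62919022  65.        ]
tip top [473.75631022 242.12757449  65.        ]
tip top [461.38022986 174.27132123  65.        ]
tip side [486.71509797 308.9491031   65.        ]
tip side [473.57732627 244.00463946  65.        ]
tip side [460.18193095 180.82730293  65.        ]
ring top [487.43165823 306.09247608  42.        ]
ring top [473.81203476 244.61741276  54.        ]
ring top [463.05616868 178.36679255  40.        ]
ring side [486.07547257 308.58224677  42.        ]
ring side [474.32469444 244.74111487  54.        ]
ring side [461.38526055 181.34267171  40.        ]
tray [493.15939327 -92.24813109  26.        ]
tray [ 516.94120281 -343.4897905    26.        ]
tray [ 434.26839125 -351.8884864    26.        ]
tray [ 411.07985474 -100.73604236   26.        ]
bar [516.88625354 330.21490798  14.        ]
bar [482.58289345 145.41274806  14.        ]
bar [428.24025918 153.78035815  14.        ]
bar [464.48560048 339.33809597  14.        ]
```

View pics/seam.png

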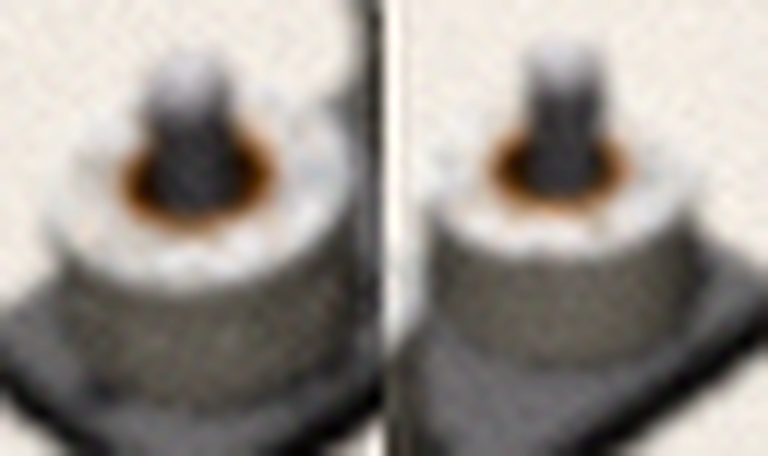

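View pics/s2.png

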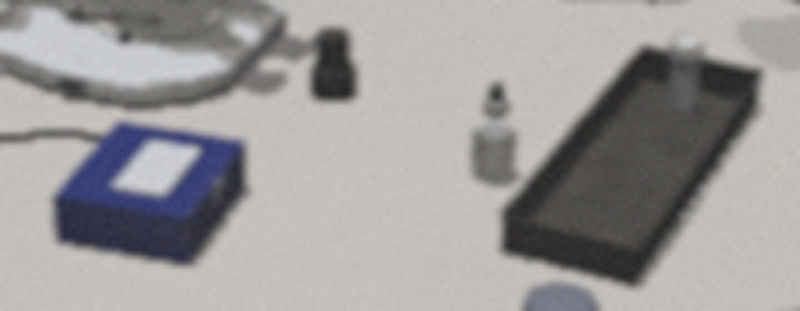

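Run:
```python
import pickle
from h import *
t,s=pickle.load(open("p0.pkl","rb"))
from bench import get_image
fr=np.mean([get_image("side")["frame"].astype(float) for _ in range(6)],0)
g=fr.mean(2)
for nm,c in (("left",(486,307.5)),("right",(461.5,179.5))):
  o=s["origin"];d=np.array(o[:2])-c;d/=np.linalg.norm(d)
  f=np.array(c)+24*d
  P=proj(s,[[*f,z] for z in (14,28,40,42)]);print(nm,P.round(1).tolist())
  u=P[:,0].mean()
  for k in (-4,-2,0,2,4):
    x=int(round(u))+k-0; v=int(P[2,1])
    print(x,v-5,g[v-5:v+18,x].round().astype(int).tolist())
```

```text
left [[268.6, 313.5], [268.0, 308.1], [267.5, 303.3], [267.5, 302.6]]
264 298 [113, 140, 172, 188, 180, 161, 131, 111, 108, 110, 111, 109, 108, 109, 107, 105, 112, 119, 120, 120, 119, 114, 103]
266 298 [111, 142, 172, 185, 172, 155, 131, 112, 108, 109, 110, 110, 110, 108, 107, 103, 104, 114, 120, 120, 118, 114, 104]
268 298 [130, 159, 172, 185, 181, 149, 119, 107, 107, 111, 113, 113, 111, 108, 105, 99, 105, 115, 121, 117, 111, 99, 83]
270 298 [160, 184, 190, 183, 170, 136, 110, 105, 106, 108, 110, 109, 106, 106, 99, 95, 104, 114, 114, 106, 90, 77, 65]
272 298 [171, 176, 180, 169, 138, 109, 100, 100, 102, 104, 103, 104, 104, 99, 91, 94, 111, 111, 102, 86, 70, 65, 75]
right [[315.0, 280.2], [314.9, 275.0], [314.8, 270.5], [314.8, 269.7]]
311 265 [85, 114, 145, 171, 187, 178, 141, 114, 112, 111, 113, 113, 113, 113, 110, 108, 116, 121, 121, 120, 121, 119, 116]
313 265 [88, 104, 144, 178, 186, 170, 138, 115, 111, 113, 113, 113, 114, 114, 109, 104, 113, 121, 122, 120, 120, 115, 104]
315 265 [91, 104, 137, 173, 190, 179, 146, 121, 116, 114, 113, 113, 114, 113, 109, 105, 115, 121, 120, 119, 111, 98, 80]
317 265 [94, 119, 143, 158, 170, 170, 141, 116, 112, 114, 114, 113, 111, 111, 106, 102, 113, 119, 116, 106, 91, 75, 68]
319 265 [129, 156, 178, 182, 175, 155, 126, 112, 110, 111, 111, 110, 110, 106, 103, 105, 113, 112, 100, 82, 69, 71, 100]
```

```bash
cat > go.py <<'E'
import sys
from h import *
from bench import telemetry,arm
def go(x,y,z,deg,st=None):
    st=st or telemetry.read_state()
    Rc=R.from_quat(st["ee_rot"]); a=np.radians(deg)
    best=None
    for aa in (a,a+np.pi):
        X=np.array([np.cos(aa),np.sin(aa),0]);Z=np.array([0,0,-1.]);Rt=R.from_matrix(np.c_[X,np.cross(Z,X),Z])
        rv=(Rc.inv()*Rt).as_rotvec()
        if best is None or np.linalg.norm(rv)<np.linalg.norm(best): best=rv
    d=Rc.inv().apply(np.array([x,y,z])-st["position"])/10
    print("to",(x,y,z,deg),"xyz_cm",d.round(2).tolist(),"rv",best.round(3).tolist())
def info():
    st=telemetry.read_state();X=R.from_quat(st["ee_rot"]).apply([1,0,0])
    print("t",round(st["clock"],2),"pos",st["position"].round(1),"deg",round(np.degrees(np.arctan2(X[1],X[0])),1),"F",st["contact_force"].round(1),"w",round(st["gripper_width"],1),"j",st["joints"].round(2))
    return st
if __name__=="__main__":
    info()
    v=[float(q) for q in sys.argv[1:]]
    for i in range(0,len(v),4): go(*v[i:i+4])
E
python3 -c "
from bench import arm;print(arm.nose_length)"
python3 go.py 474 244.5 200 169.2
```

```text
22.0
t 2.2 pos [ 271.8 -562.8  253.3] deg 115.8 F [-0.6 -0.7 -0.6] w 85.1 j [-0.86  0.38  0.01  0.   -1.19 -0.26]
to (474.0, 244.5, 200.0, 169.2) xyz_cm [63.91, 53.31, 5.33] rv [-0.0, 0.0, -0.933]
```

Request:
apply_moves:
  steps:
    - {"hand": 0.75, "xyz": [63.9, 53.3, 5.3], "delta_rot": [0, 0, -0.933]}
    - {"hand": 0.75, "xyz": [63.9, 53.3, 5.3], "delta_rot": [0, 0, -0.933]}
    - {"hand": 0.75, "xyz": [63.9, 53.3, 5.3], "delta_rot": [0, 0, -0.933]}
    - {"hand": 0.75, "xyz": [63.9, 53.3, 5.3], "delta_rot": [0, 0, -0.933]}
    - {"hand": 0.75, "xyz": [63.9, 53.3, 5.3], "delta_rot": [0, 0, -0.933]}
    - {"hand": 0.75, "xyz": [63.9, 53.3, 5.3], "delta_rot": [0, 0, -0.933]}
    - {"hand": 0.75, "xyz": [63.9, 53.3, 5.3], "delta_rot": [0, 0, -0.933]}
    - {"hand": 0.75, "xyz": [63.9, 53.3, 5.3], "delta_rot": [0, 0, -0.933]}
    - {"hand": 0.75, "xyz": [63.9, 53.3, 5.3], "delta_rot": [0, 0, -0.933]}
    - {"hand": 0.75, "xyz": [63.9, 53.3, 5.3], "delta_rot": [0, 0, -0.933]}
    - {"hand": 0.75, "xyz": [63.9, 53.3, 5.3], "delta_rot": [0, 0, -0.933]}
    - {"hand": 0.75, "xyz": [63.9, 53.3, 5.3], "delta_rot": [0, 0, -0.933]}

```text
clock: 3.2
position: [393.0, -76.8, 222.0]
ee_rot: [0.094, 0.996, 0.0, 0.001]
contact_force: [1.5, -1.1, -0.2]
gripper_width: 64.1
```

```bash
python3 go.py 474 244.5 200 169.2
```

```text
t 3.2 pos [393.  -76.8 222. ] deg 169.2 F [ 1.5 -1.1 -0.2] w 64.1 j [ 0.22  0.02 -0.55  0.   -1.   -0.41]
to (474.0, 244.5, 200.0, 169.2) xyz_cm [-1.96, 33.08, 2.22] rv [0.0, 0.002, 0.001]
```

Request:
apply_moves:
  steps:
    - {"hand": 0.75, "xyz": [-2, 33, 2.2], "delta_rot": [0, 0, 0]}
    - {"hand": 0.75, "xyz": [-2, 33, 2.2], "delta_rot": [0, 0, 0]}
    - {"hand": 0.75, "xyz": [-2, 33, 2.2], "delta_rot": [0, 0, 0]}
    - {"hand": 0.75, "xyz": [-2, 33, 2.2], "delta_rot": [0, 0, 0]}
    - {"hand": 0.75, "xyz": [-2, 33, 2.2], "delta_rot": [0, 0, 0]}
    - {"hand": 0.75, "xyz": [-2, 33, 2.2], "delta_rot": [0, 0, 0]}
    - {"hand": 0.75, "xyz": [-2, 33, 2.2], "delta_rot": [0, 0, 0]}
    - {"hand": 0.75, "xyz": [-2, 33, 2.2], "delta_rot": [0, 0, 0]}
    - {"hand": 0.75, "xyz": [-2, 33, 2.2], "delta_rot": [0, 0, 0]}
    - {"hand": 0.75, "xyz": [-2, 33, 2.2], "delta_rot": [0, 0, 0]}

```text
clock: 4.03
position: [474.4, 243.6, 198.8]
ee_rot: [0.093, 0.996, -0.0, -0.0]
contact_force: [-0.2, -0.2, 0.7]
gripper_width: 64.6
```

```bash
python3 go.py 474 244.5 120 169.2
cat > snap.py <<'E'
import sys
from bench import get_image
from h import *
from go import info
# snap.py tag cam x0 y0 x1 y1 [marks x,y,z ...]
tag,cam=sys.argv[1:3];x0,y0,x1,y1=map(int,sys.argv[3:7])
p=get_image(cam);import pickle;pickle.dump(p,open(f"{tag}.pkl","wb"))
f=min(800/(x1-x0),600/(y1-y0));
im=cv2.resize(p["frame"][y0:y1,x0:x1],None,fx=f,fy=f,interpolation=cv2.INTER_CUBIC)
for m in sys.argv[7:]:
    u=proj(p,[float(v) for v in m.split(",")])[0]; q=((u-[x0,y0]+.5)*f).astype(int)
    cv2.drawMarker(im,tuple(int(v) for v in q),(0,0,255),cv2.MARKER_CROSS,9,1)
cv2.imwrite(f"pics/{tag}.png",im);info();print(im.shape)
E
python3 snap.py a1 side 220 170 360 275
```

```text
t 4.03 pos [474.4 243.6 198.8] deg 169.4 F [-0.2 -0.2  0.7] w 64.6 j [ 0.78  0.28 -0.3  -0.   -1.   -0.96]
to (474.0, 244.5, 120.0, 169.2) xyz_cm [0.05, 0.09, 7.88] rv [-0.001, -0.001, 0.003]
t 4.08 pos [474.  242.2 199. ] deg 169.3 F [-1.2 -0.3 -0.5] w 64.4 j [ 0.78  0.28 -0.3  -0.   -1.   -0.96]
(600, 800, 3)
```

View pics/a1.png

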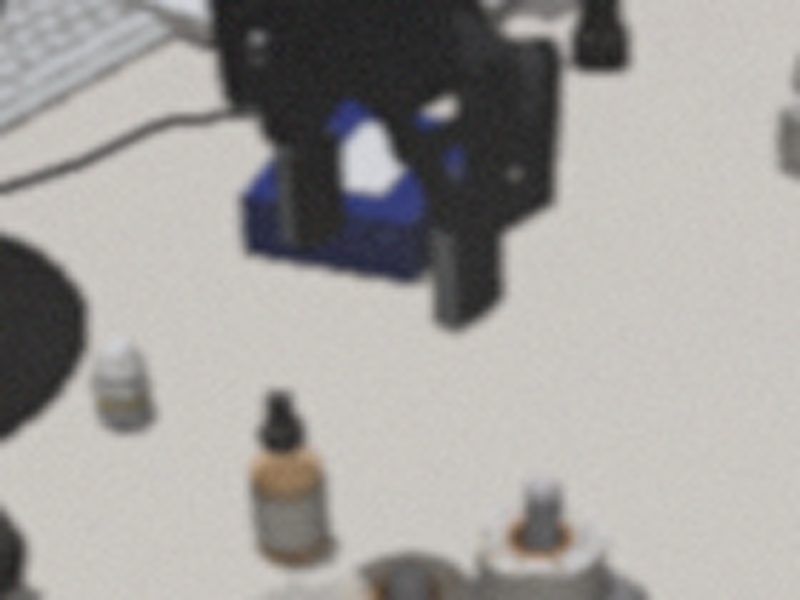

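Run:
```python
import pickle
from h import *
p=pickle.load(open("a1.pkl","rb"))
for z in (187,183,180,177,174):
  q=(proj(p,[[430.4,261.7,z],[426.3,240.1,z],[444.6,259,z],[504+2-1.5,247,z]])-[220,170]+.5)*5.714
  print(z,q.round().tolist())
```

```text
187 [[470.0, 334.0], [521.0, 305.0], [437.0, 316.0], [309.0, 244.0]]
183 [[470.0, 345.0], [521.0, 315.0], [438.0, 327.0], [310.0, 255.0]]
180 [[471.0, 353.0], [521.0, 323.0], [438.0, 335.0], [311.0, 262.0]]
177 [[471.0, 361.0], [522.0, 331.0], [439.0, 343.0], [311.0, 270.0]]
174 [[471.0, 369.0], [522.0, 339.0], [439.0, 351.0], [312.0, 278.0]]
```

```bash
python3 go.py 474 244.5 90 169.2
```

```text
t 4.08 pos [474.  242.2 199. ] deg 169.3 F [-1.2 -0.3 -0.5] w 64.4 j [ 0.78  0.28 -0.3  -0.   -1.   -0.96]
to (474.0, 244.5, 90.0, 169.2) xyz_cm [0.03, 0.24, 10.9] rv [-0.001, -0.001, 0.002]
```

Request:
apply_moves:
  steps:
    - {"hand": 0.75, "xyz": [0, 0.2, 4], "delta_rot": [0, 0, 0]}
    - {"hand": 0.75, "xyz": [0, 0.2, 7], "delta_rot": [0, 0, 0]}
    - {"hand": 0.75, "xyz": [0, 0.2, 9], "delta_rot": [0, 0, 0]}
    - {"hand": 0.75, "xyz": [0, 0.2, 10.9], "delta_rot": [0, 0, 0]}
    - {"hand": 0.75, "xyz": [0, 0.2, 10.9], "delta_rot": [0, 0, 0]}
    - {"hand": 0.75, "xyz": [0, 0.2, 10.9], "delta_rot": [0, 0, 0]}
    - {"hand": 0.75, "xyz": [0, 0.2, 10.9], "delta_rot": [0, 0, 0]}

```text
clock: 4.67
position: [475.4, 243.5, 92.0]
ee_rot: [0.094, 0.996, 0.001, 0.001]
contact_force: [0.5, -0.0, 0.0]
gripper_width: 63.9
```

```bash
python3 go.py 474 244.5 61 169.2; python3 snap.py a2 side 230 220 350 310
```

```text
t 4.67 pos [475.4 243.5  92. ] deg 169.2 F [ 0.5 -0.   0. ] w 63.9 j [ 0.78  0.41 -0.42  0.   -0.74 -0.97]
to (474.0, 244.5, 61.0, 169.2) xyz_cm [0.16, 0.07, 3.1] rv [0.002, 0.002, 0.0]
t 4.72 pos [475.5 243.8  92.3] deg 169.2 F [-0.5 -0.5 -0. ] w 63.8 j [ 0.78  0.41 -0.42  0.   -0.74 -0.97]
(600, 800, 3)
```

View pics/a2.png

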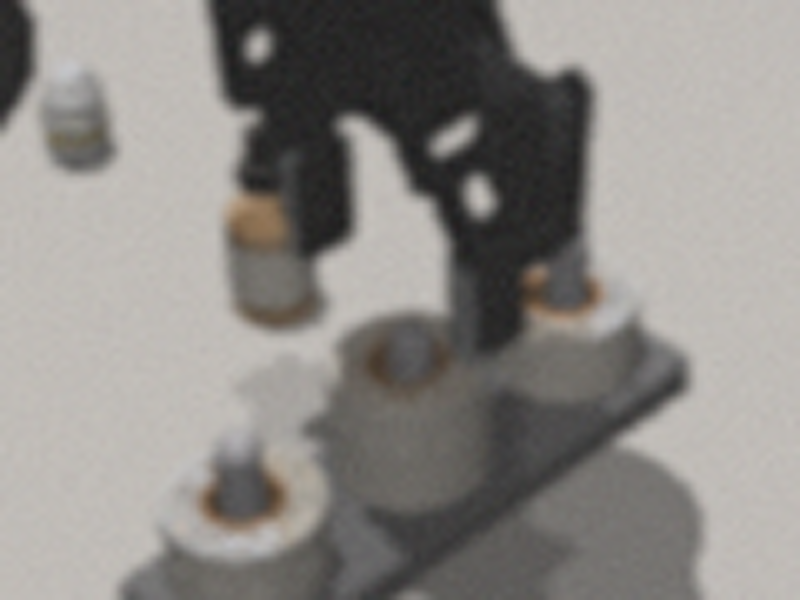

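Request:
apply_moves:
  steps:
    - {"hand": 0.75, "xyz": [0.1, 0.05, 1.5], "delta_rot": [0, 0, 0]}
    - {"hand": 0.75, "xyz": [0.1, 0.05, 2.6], "delta_rot": [0, 0, 0]}
    - {"hand": 0.75, "xyz": [0.1, 0.05, 3.1], "delta_rot": [0, 0, 0]}
    - {"hand": 0.75, "xyz": [0.1, 0.05, 3.1], "delta_rot": [0, 0, 0]}
    - {"hand": 0.75, "xyz": [0.1, 0.05, 3.1], "delta_rot": [0, 0, 0]}

```text
clock: 5.13
position: [474.3, 244.7, 60.5]
ee_rot: [0.094, 0.996, 0.001, 0.001]
contact_force: [0.6, -0.6, 0.2]
gripper_width: 64.0
```

```bash
python3 go.py 474 244.5 61 169.2; python3 snap.py a3 side 230 220 350 310
```

```text
t 5.13 pos [474.3 244.7  60.5] deg 169.2 F [ 0.6 -0.6  0.2] w 64.0 j [ 0.78  0.46 -0.45  0.   -0.66 -0.97]
to (474.0, 244.5, 61.0, 169.2) xyz_cm [0.03, -0.02, -0.05] rv [0.001, 0.001, 0.001]
t 5.18 pos [474.4 244.8  60.6] deg 169.2 F [-0.1 -0.1 -0.2] w 64.2 j [ 0.78  0.45 -0.45  0.   -0.66 -0.97]
(600, 800, 3)
```

View pics/a3.png

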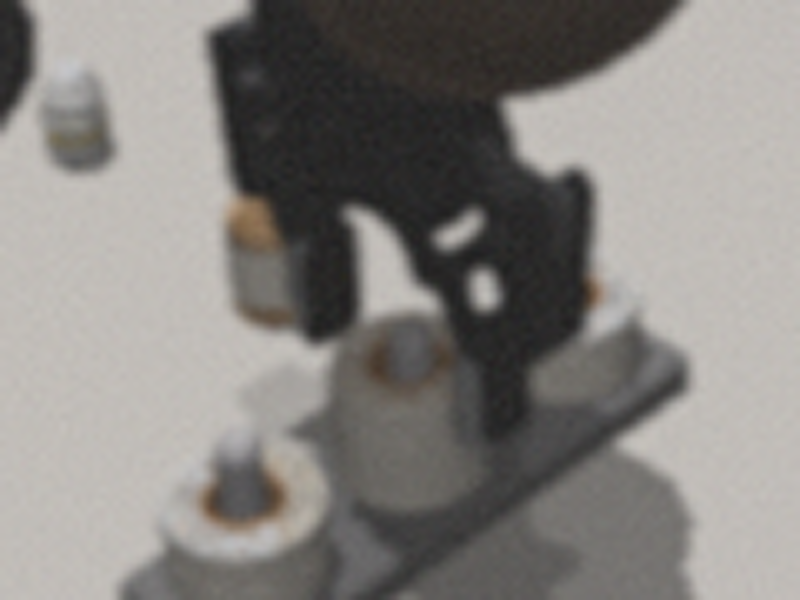

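Run:
```python
import pickle
from h import *
p=pickle.load(open("a3.pkl","rb"))
c=np.array([474.3,244.7]);u=np.array([-.983,.187]);w=np.array([.187,.983])
for z in (52,49,46,43,40,37):
  P=[[*(c+u*a+w*b),z] for a,b in((32,11),(46.5,11),(46.5,-11),(-32,11))]
  print(z,((proj(p,P)-[230,220]+.5)*6.667).round().tolist())
```

```text
52 [[457.0, 429.0], [492.0, 452.0], [546.0, 414.0], [310.0, 332.0]]
49 [[457.0, 436.0], [492.0, 460.0], [546.0, 422.0], [311.0, 339.0]]
46 [[458.0, 444.0], [492.0, 468.0], [547.0, 430.0], [312.0, 347.0]]
43 [[458.0, 452.0], [493.0, 475.0], [547.0, 438.0], [312.0, 355.0]]
40 [[458.0, 460.0], [493.0, 483.0], [547.0, 445.0], [313.0, 362.0]]
37 [[459.0, 468.0], [493.0, 491.0], [547.0, 453.0], [314.0, 370.0]]
```

Request:
apply_moves:
  steps:
    - {"hand": 0.75, "xyz": [0, 0, 0.25], "delta_rot": [0, 0, 0]}
    - {"hand": 0.4, "xyz": [0, 0, 0.25], "delta_rot": [0, 0, 0]}
    - {"hand": 0.4, "xyz": [0, 0, 0.25], "delta_rot": [0, 0, 0]}
    - {"hand": 0.4, "xyz": [0, 0, 0.25], "delta_rot": [0, 0, 0]}
    - {"hand": 0.4, "xyz": [0, 0, 0.25], "delta_rot": [0, 0, 0]}
    - {"hand": 0.4, "xyz": [0, 0, 0.25], "delta_rot": [0, 0, 0]}

```text
clock: 5.68
position: [474.2, 244.5, 58.0]
ee_rot: [0.094, 0.996, 0.0, 0.001]
contact_force: [-0.7, -2.0, 5.5]
gripper_width: 47.0
```

```bash
python3 snap.py a4 side 230 220 350 310
```

```text
t 5.73 pos [474.2 244.5  58. ] deg 169.3 F [-0.2 -1.5  5.6] w 47.2 j [ 0.78  0.46 -0.45  0.   -0.66 -0.97]
(600, 800, 3)
```

View pics/a4.png

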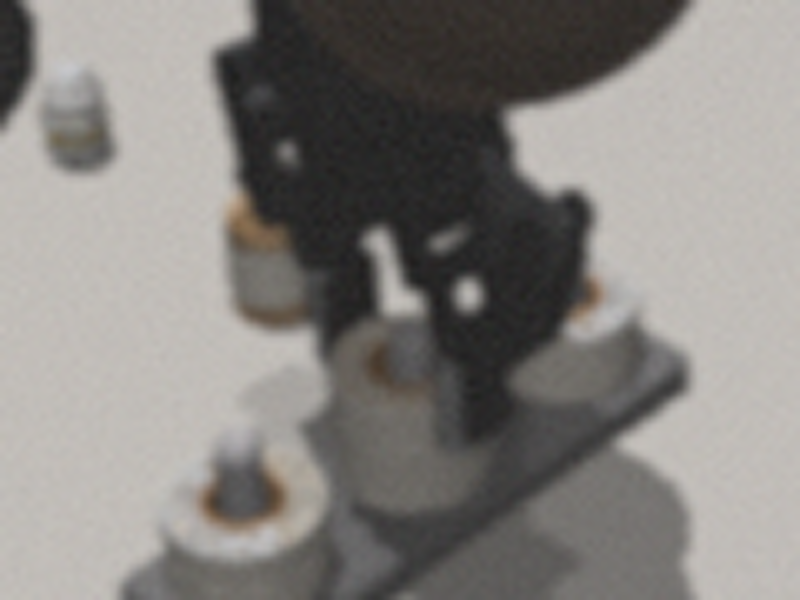

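Request:
apply_moves:
  steps:
    - {"hand": 0.4, "xyz": [0, 0, -0.4], "delta_rot": [0, 0, 0]}
    - {"hand": 0.4, "xyz": [0, 0, -1.0], "delta_rot": [0, 0, 0]}
    - {"hand": 0.4, "xyz": [0, 0, -1.5], "delta_rot": [0, 0, 0]}
    - {"hand": 0.4, "xyz": [0, 0, -1.5], "delta_rot": [0, 0, 0]}

```text
clock: 6.07
position: [474.4, 244.8, 73.2]
ee_rot: [0.094, 0.996, 0.001, 0.001]
contact_force: [0.7, -0.4, -0.7]
gripper_width: 46.6
```

```bash
python3 snap.py a5 side 230 220 350 310
```

```text
t 6.12 pos [474.1 244.7  72.7] deg 169.2 F [-0.5 -0.1 -1.9] w 47.0 j [ 0.78  0.44 -0.44  0.   -0.69 -0.97]
(600, 800, 3)
```

View pics/a5.png

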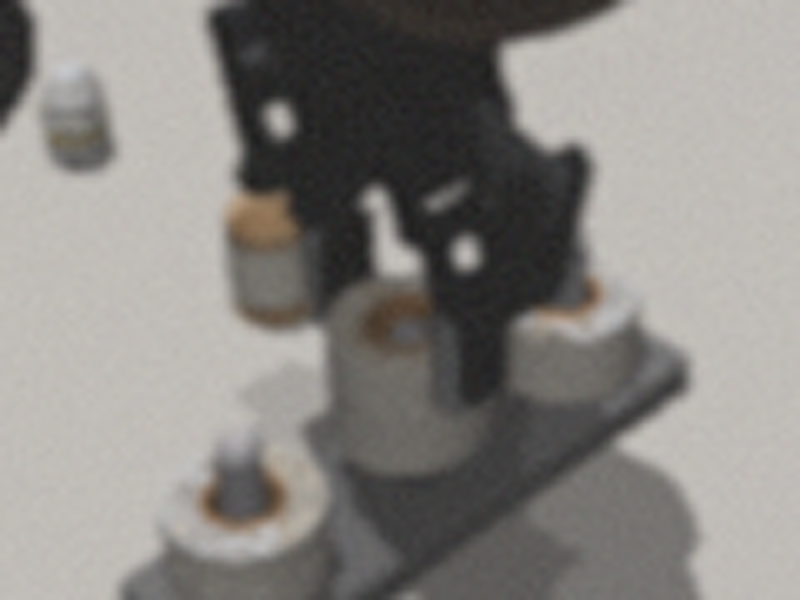

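Request:
apply_moves:
  steps:
    - {"hand": 0.4, "xyz": [0, 0, 0.6], "delta_rot": [0, 0, 0]}
    - {"hand": 0.4, "xyz": [0, 0, 1.2], "delta_rot": [0, 0, 0]}
    - {"hand": 0.4, "xyz": [0, 0, 1.5], "delta_rot": [0, 0, 0]}
    - {"hand": 0.4, "xyz": [0, 0, 1.5], "delta_rot": [0, 0, 0]}
    - {"hand": 0.7, "xyz": [0, 0, 1.5], "delta_rot": [0, 0, 0]}
    - {"hand": 0.7, "xyz": [0, 0, 1.5], "delta_rot": [0, 0, 0]}
    - {"hand": 0.7, "xyz": [0, 0, 1.5], "delta_rot": [0, 0, 0]}
    - {"hand": 0.7, "xyz": [0, 0, 0.8], "delta_rot": [0, 0, 0]}
    - {"hand": 0.7, "xyz": [0, 0, 0.8], "delta_rot": [0, 0, 0]}

```text
clock: 6.87
position: [474.3, 244.7, 64.8]
ee_rot: [0.094, 0.996, 0.0, 0.001]
contact_force: [0.5, -0.6, 0.6]
gripper_width: 59.8
```

```bash
python3 snap.py a6 side 230 220 350 310 474.2,244.7,66
```

```text
t 6.92 pos [474.2 244.6  64.5] deg 169.2 F [ 0.1  0.4 -0.3] w 59.6 j [ 0.78  0.45 -0.45  0.   -0.67 -0.97]
(600, 800, 3)
```

View pics/a6.png

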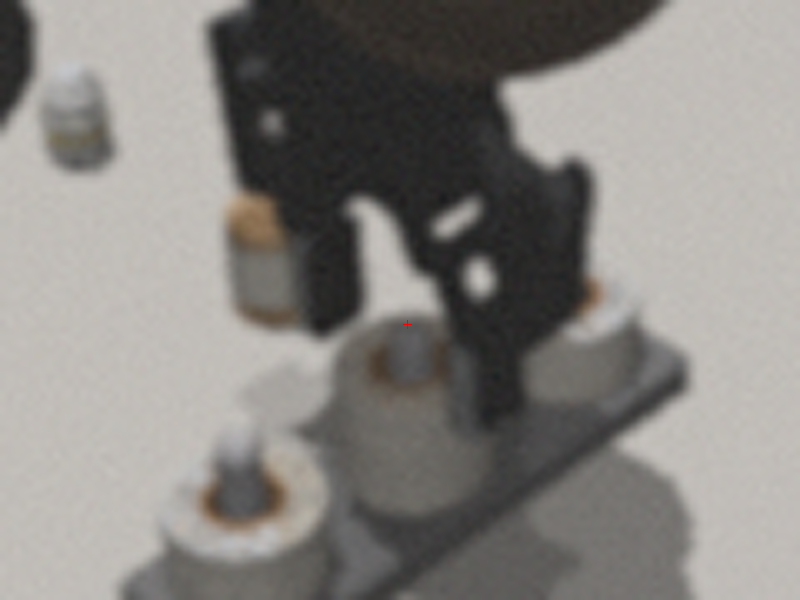

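Stack is back down on the bar. Close at this height and lift 15 mm.

Request:
apply_moves:
  steps:
    - {"hand": 0.4, "xyz": [0, 0, 0], "delta_rot": [0, 0, 0]}
    - {"hand": 0.4, "xyz": [0, 0, 0], "delta_rot": [0, 0, 0]}
    - {"hand": 0.4, "xyz": [0, 0, 0], "delta_rot": [0, 0, 0]}
    - {"hand": 0.4, "xyz": [0, 0, 0], "delta_rot": [0, 0, 0]}
    - {"hand": 0.4, "xyz": [0, 0, -0.5], "delta_rot": [0, 0, 0]}
    - {"hand": 0.4, "xyz": [0, 0, -1.0], "delta_rot": [0, 0, 0]}
    - {"hand": 0.4, "xyz": [0, 0, -1.0], "delta_rot": [0, 0, 0]}

```text
clock: 7.5
position: [474.3, 244.7, 75.0]
ee_rot: [0.094, 0.996, 0.001, 0.001]
contact_force: [0.3, 0.7, -0.4]
gripper_width: 46.2
```

```bash
python3 snap.py a7 side 230 220 350 310
```

```text
t 7.55 pos [474.1 244.6  74.6] deg 169.2 F [ 0.   0.1 -1.6] w 46.1 j [ 0.78  0.43 -0.44  0.   -0.7  -0.97]
(600, 800, 3)
```

View pics/a7.png

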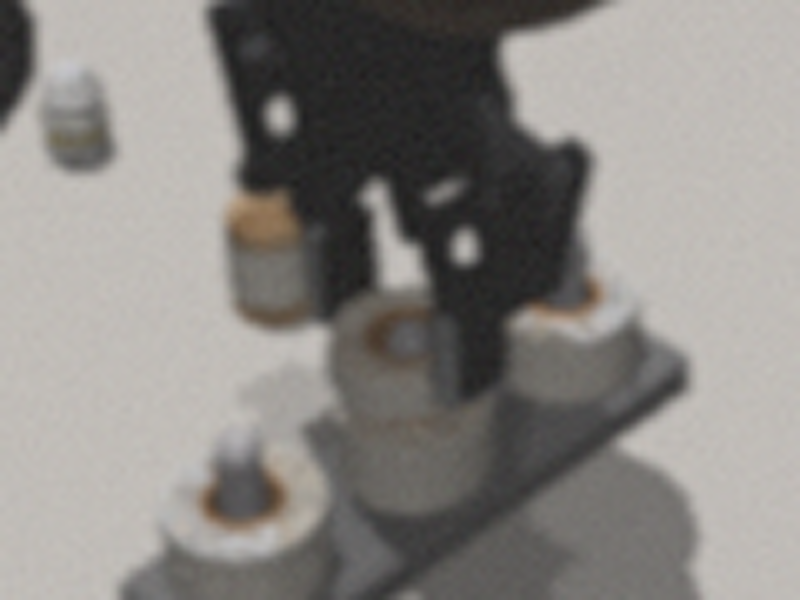

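```bash
python3 - <<'E'
import pickle
from h import *
t,s=pickle.load(open("p0.pkl","rb"))
for z in (80,150,300):
  print(z,[ray(t,u,z).round()[:2].tolist() for u in((190,125),(370,65),(280,95))],[ray(s,u,z).round()[:2].tolist() for u in((163,258),(223,150))])
E
python3 go.py 474 244.5 170 169.2 694 -18 170 169.2
```

```text
80 [[669.0, 378.0], [935.0, -32.0], [800.0, 177.0]] [[697.0, 368.0], [974.0, -86.0]]
150 [[646.0, 347.0], [891.0, -31.0], [766.0, 161.0]] [[612.0, 420.0], [852.0, 27.0]]
300 [[597.0, 281.0], [797.0, -29.0], [695.0, 129.0]] [[430.0, 532.0], [591.0, 269.0]]
t 7.55 pos [474.1 244.6  74.6] deg 169.2 F [ 0.   0.1 -1.6] w 46.1 j [ 0.78  0.43 -0.44  0.   -0.7  -0.97]
to (474.0, 244.5, 170.0, 169.2) xyz_cm [0.0, 0.0, -9.54] rv [0.001, 0.001, 0.001]
to (694.0, -18.0, 170.0, 169.2) xyz_cm [-26.52, -21.68, -9.54] rv [0.001, 0.001, 0.001]
```

Request:
apply_moves:
  steps:
    - {"hand": 0.4, "xyz": [0, 0, -2.5], "delta_rot": [0, 0, 0]}
    - {"hand": 0.4, "xyz": [0, 0, -5.5], "delta_rot": [0, 0, 0]}
    - {"hand": 0.4, "xyz": [-2, -1.6, -8], "delta_rot": [0, 0, 0]}
    - {"hand": 0.4, "xyz": [-4.5, -3.6, -8.5], "delta_rot": [0, 0, 0]}
    - {"hand": 0.4, "xyz": [-7.5, -6.1, -8.5], "delta_rot": [0, 0, 0]}
    - {"hand": 0.4, "xyz": [-10.5, -8.6, -8.5], "delta_rot": [0, 0, 0]}
    - {"hand": 0.4, "xyz": [-13.5, -11.0, -8.5], "delta_rot": [0, 0, 0]}
    - {"hand": 0.4, "xyz": [-16.5, -13.5, -8.5], "delta_rot": [0, 0, 0]}
    - {"hand": 0.4, "xyz": [-19.5, -16, -8.5], "delta_rot": [0, 0, 0]}
    - {"hand": 0.4, "xyz": [-22.5, -18.4, -8.5], "delta_rot": [0, 0, 0]}
    - {"hand": 0.4, "xyz": [-25, -20.4, -8.5], "delta_rot": [0, 0, 0]}
    - {"hand": 0.4, "xyz": [-26.5, -21.7, -8.5], "delta_rot": [0, 0, 0]}

```text
clock: 8.55
position: [695.1, -21.4, 158.0]
ee_rot: [0.095, 0.995, -0.0, -0.0]
contact_force: [0.9, 0.4, 0.0]
gripper_width: 46.0
```

```bash
python3 go.py 694 -18 75 169.2
```

```text
t 8.55 pos [695.1 -21.4 158. ] deg 169.1 F [0.9 0.4 0. ] w 46.0 j [ 0.2   0.57  0.07  0.   -1.07 -0.39]
to (694.0, -18.0, 75.0, 169.2) xyz_cm [0.17, 0.32, 8.3] rv [-0.0, -0.0, -0.002]
```

Request:
apply_moves:
  steps:
    - {"hand": 0.4, "xyz": [0.1, 0.2, 3], "delta_rot": [0, 0, 0]}
    - {"hand": 0.4, "xyz": [0.1, 0.2, 6], "delta_rot": [0, 0, 0]}
    - {"hand": 0.4, "xyz": [0.1, 0.2, 7.5], "delta_rot": [0, 0, 0]}
    - {"hand": 0.4, "xyz": [0.1, 0.2, 8.3], "delta_rot": [0, 0, 0]}
    - {"hand": 0.4, "xyz": [0.1, 0.2, 8.3], "delta_rot": [0, 0, 0]}

```text
clock: 8.97
position: [691.5, -16.5, 73.1]
ee_rot: [0.094, 0.996, -0.001, -0.003]
contact_force: [0.6, 0.7, -1.4]
gripper_width: 46.2
```

```bash
python3 snap.py b1 side 240 150 340 225; python3 go.py 694 -18 60 169.2
```

```text
t 9.02 pos [692.7 -16.3  75.2] deg 169.2 F [ 0.6  0.2 -0.2] w 46.1 j [ 0.21  0.65 -0.01  0.   -0.91 -0.4 ]
(600, 800, 3)
t 9.02 pos [692.7 -16.3  75.2] deg 169.2 F [ 0.6  0.2 -0.2] w 46.1 j [ 0.21  0.65 -0.01  0.   -0.91 -0.4 ]
to (694.0, -18.0, 60.0, 169.2) xyz_cm [-0.16, -0.14, 1.52] rv [-0.001, -0.002, 0.001]
```

View pics/b1.png

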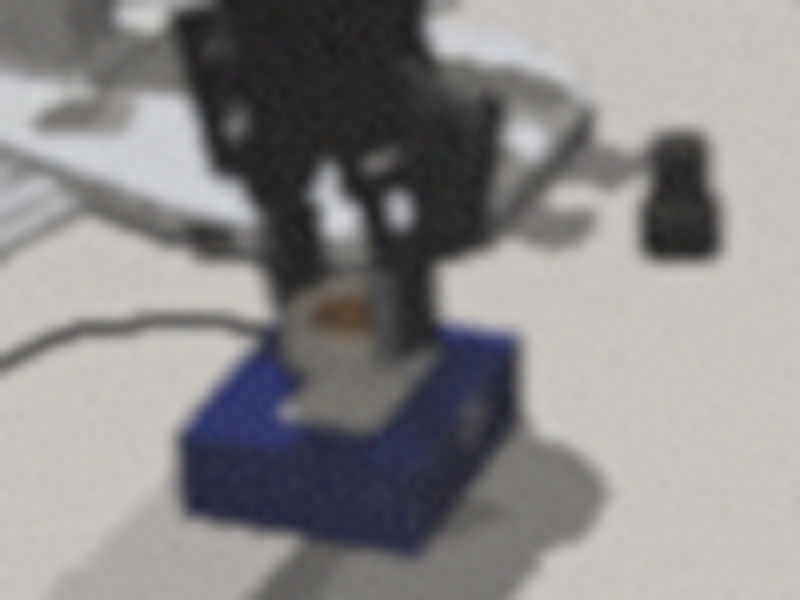

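Request:
apply_moves:
  steps:
    - {"hand": 0.4, "xyz": [-0.1, -0.1, 0.6], "delta_rot": [0, 0, 0]}
    - {"hand": 0.4, "xyz": [-0.1, -0.1, 1.1], "delta_rot": [0, 0, 0]}
    - {"hand": 0.4, "xyz": [-0.1, -0.1, 1.4], "delta_rot": [0, 0, 0]}
    - {"hand": 0.4, "xyz": [-0.1, -0.1, 1.5], "delta_rot": [0, 0, 0]}
    - {"hand": 0.4, "xyz": [-0.1, -0.1, 1.6], "delta_rot": [0, 0, 0]}
    - {"hand": 0.4, "xyz": [-0.1, -0.1, 1.6], "delta_rot": [0, 0, 0]}

```text
clock: 9.52
position: [693.8, -17.4, 60.2]
ee_rot: [0.094, 0.996, 0.0, 0.0]
contact_force: [0.5, -0.7, -1.1]
gripper_width: 46.1
```

```bash
python3 snap.py b2 side 240 150 340 225
```

```text
t 9.57 pos [693.8 -17.4  60.3] deg 169.2 F [-0.2 -0.3 -0. ] w 46.1 j [ 0.21  0.67 -0.02  0.   -0.88 -0.4 ]
(600, 800, 3)
```

View pics/b2.png

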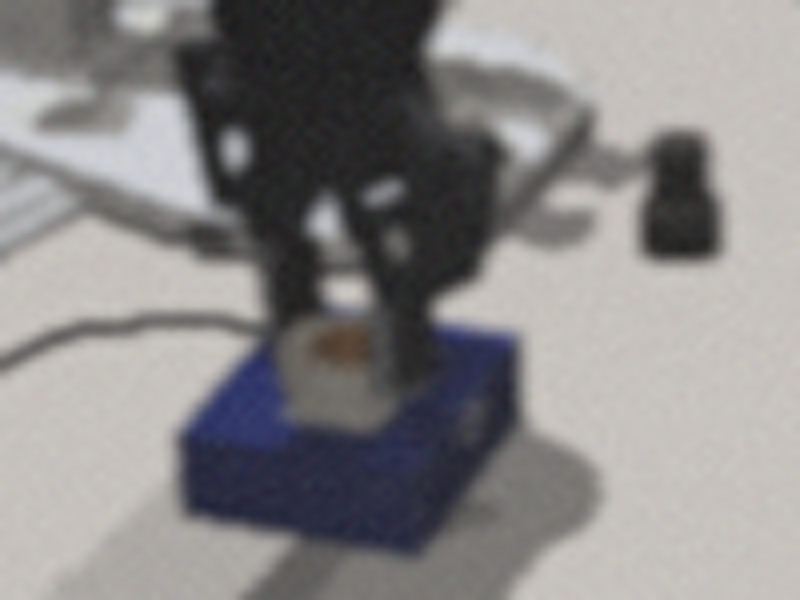

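Request:
apply_moves:
  steps:
    - {"hand": 0.4, "xyz": [0, 0, 0.1], "delta_rot": [0, 0, 0]}
    - {"hand": 0.4, "xyz": [0, 0, 0.15], "delta_rot": [0, 0, 0]}
    - {"hand": 0.4, "xyz": [0, 0, 0.15], "delta_rot": [0, 0, 0]}

```text
clock: 9.82
position: [693.9, -17.3, 58.8]
ee_rot: [0.094, 0.996, 0.0, 0.0]
contact_force: [-0.5, 0.8, 0.3]
gripper_width: 45.6
```

Request:
apply_moves:
  steps:
    - {"hand": 0.4, "xyz": [0, 0, 0.1], "delta_rot": [0, 0, 0]}
    - {"hand": 0.4, "xyz": [0, 0, 0.1], "delta_rot": [0, 0, 0]}

```text
clock: 9.98
position: [693.9, -17.3, 58.8]
ee_rot: [0.094, 0.996, -0.0, 0.0]
contact_force: [-2.2, 0.2, 4.9]
gripper_width: 46.2
```

Request:
apply_moves:
  steps:
    - {"hand": 0.4, "xyz": [0, 0, 0.1], "delta_rot": [0, 0, 0]}
    - {"hand": 0.4, "xyz": [0, 0, 0.1], "delta_rot": [0, 0, 0]}

```text
clock: 10.15
position: [693.9, -17.4, 58.7]
ee_rot: [0.094, 0.996, -0.0, 0.0]
contact_force: [-3.0, -0.3, 8.3]
gripper_width: 46.1
```

Request:
apply_moves:
  steps:
    - {"hand": 0.6, "xyz": [0, 0, -0.1], "delta_rot": [0, 0, 0]}
    - {"hand": 0.7, "xyz": [0, 0, -0.1], "delta_rot": [0, 0, 0]}
    - {"hand": 0.75, "xyz": [0, 0, -0.1], "delta_rot": [0, 0, 0]}
    - {"hand": 0.75, "xyz": [0, 0, -0.1], "delta_rot": [0, 0, 0]}
    - {"hand": 0.75, "xyz": [0, 0, -1.5], "delta_rot": [0, 0, 0]}
    - {"hand": 0.75, "xyz": [0, 0, -4], "delta_rot": [0, 0, 0]}
    - {"hand": 0.75, "xyz": [0, 0, -7], "delta_rot": [0, 0, 0]}
    - {"hand": 0.75, "xyz": [0, 0, -10], "delta_rot": [0, 0, 0]}
    - {"hand": 0.75, "xyz": [0, 0, -10], "delta_rot": [0, 0, 0]}

```text
clock: 10.9
position: [697.5, -17.4, 164.1]
ee_rot: [0.093, 0.996, 0.001, 0.007]
contact_force: [1.3, 0.5, 0.9]
gripper_width: 63.8
```

```bash
python3 snap.py b3 side 240 150 340 225; python3 go.py 474 244.5 160 169.2
```

```text
t 10.95 pos [696.1 -17.2 161. ] deg 169.3 F [-0.1  0.1 -1. ] w 64.2 j [ 0.21  0.57  0.07  0.   -1.07 -0.4 ]
(600, 800, 3)
t 10.95 pos [696.1 -17.2 161. ] deg 169.3 F [-0.1  0.1 -1. ] w 64.2 j [ 0.21  0.57  0.07  0.   -1.07 -0.4 ]
to (474.0, 244.5, 160.0, 169.2) xyz_cm [26.7, 21.58, -0.07] rv [0.002, 0.008, 0.001]
```

View pics/b3.png

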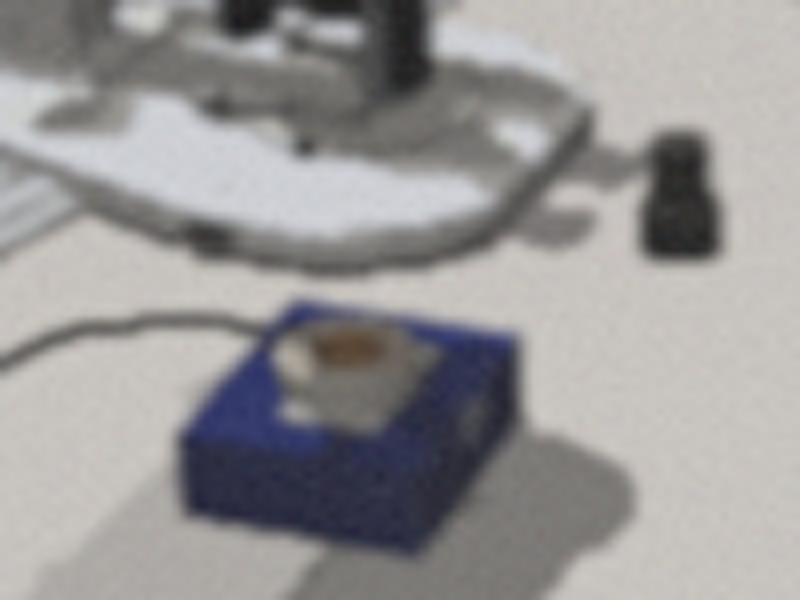

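Request:
apply_moves:
  steps:
    - {"hand": 0.75, "xyz": [26.7, 21.6, 0], "delta_rot": [0, 0, 0]}
    - {"hand": 0.75, "xyz": [26.7, 21.6, 0], "delta_rot": [0, 0, 0]}
    - {"hand": 0.75, "xyz": [26.7, 21.6, 0], "delta_rot": [0, 0, 0]}
    - {"hand": 0.75, "xyz": [26.7, 21.6, 0], "delta_rot": [0, 0, 0]}
    - {"hand": 0.75, "xyz": [26.7, 21.6, 0], "delta_rot": [0, 0, 0]}
    - {"hand": 0.75, "xyz": [26.7, 21.6, 0], "delta_rot": [0, 0, 0]}
    - {"hand": 0.75, "xyz": [26.7, 21.6, 0], "delta_rot": [0, 0, 0]}
    - {"hand": 0.75, "xyz": [26.7, 21.6, 0], "delta_rot": [0, 0, 0]}
    - {"hand": 0.75, "xyz": [26.7, 21.6, 0], "delta_rot": [0, 0, 0]}
    - {"hand": 0.75, "xyz": [26.7, 21.6, 0], "delta_rot": [0, 0, 0]}
    - {"hand": 0.75, "xyz": [26.7, 21.6, 0], "delta_rot": [0, 0, 0]}

```text
clock: 11.87
position: [471.4, 244.9, 156.0]
ee_rot: [0.093, 0.996, -0.0, -0.0]
contact_force: [0.2, -0.2, 0.2]
gripper_width: 63.9
```

```bash
python3 snap.py c1 side 240 235 340 310 474,244.5,40; python3 go.py 474 244.5 90 169.2
```

```text
t 11.92 pos [471.9 244.3 156. ] deg 169.2 F [-0.4  0.3 -0.9] w 64.2 j [ 0.78  0.32 -0.36  0.   -0.89 -0.97]
(600, 800, 3)
t 11.92 pos [471.9 244.3 156. ] deg 169.2 F [-0.4  0.3 -0.9] w 64.2 j [ 0.78  0.32 -0.36  0.   -0.89 -0.97]
to (474.0, 244.5, 90.0, 169.2) xyz_cm [-0.21, 0.06, 6.6] rv [-0.001, -0.001, 0.0]
```

View pics/c1.png

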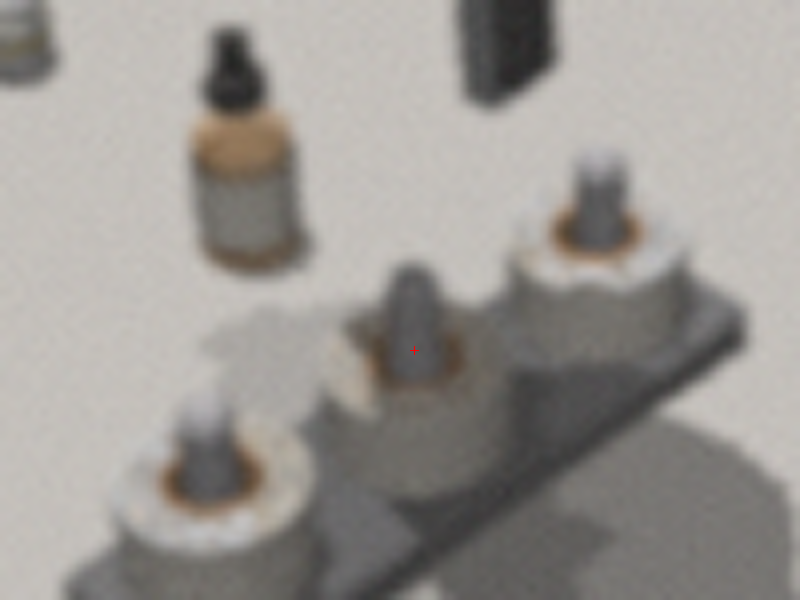

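Request:
apply_moves:
  steps:
    - {"hand": 0.75, "xyz": [-0.2, 0, 3], "delta_rot": [0, 0, 0]}
    - {"hand": 0.75, "xyz": [-0.2, 0, 5.5], "delta_rot": [0, 0, 0]}
    - {"hand": 0.75, "xyz": [-0.2, 0, 7], "delta_rot": [0, 0, 0]}
    - {"hand": 0.75, "xyz": [-0.2, 0, 7], "delta_rot": [0, 0, 0]}
    - {"hand": 0.75, "xyz": [-0.2, 0, 8.5], "delta_rot": [0, 0, 0]}
    - {"hand": 0.75, "xyz": [-0.2, 0, 10], "delta_rot": [0, 0, 0]}
    - {"hand": 0.75, "xyz": [-0.2, 0, 11], "delta_rot": [0, 0, 0]}
    - {"hand": 0.75, "xyz": [-0.2, 0, 11.5], "delta_rot": [0, 0, 0]}
    - {"hand": 0.75, "xyz": [-0.2, 0, 11.5], "delta_rot": [0, 0, 0]}

```text
clock: 12.67
position: [474.0, 243.5, 40.9]
ee_rot: [0.094, 0.996, -0.001, -0.001]
contact_force: [-0.6, -0.1, 0.6]
gripper_width: 63.7
```

```bash
python3 snap.py c2 side 240 235 340 310; python3 go.py 474 244.5 40 169.2
```

```text
t 12.72 pos [474.2 244.   41.6] deg 169.2 F [-0.5 -0.4  1.1] w 64.0 j [ 0.78  0.49 -0.46  0.   -0.62 -0.97]
(600, 800, 3)
t 12.72 pos [474.2 244.   41.6] deg 169.2 F [-0.5 -0.4  1.1] w 64.0 j [ 0.78  0.49 -0.46  0.   -0.62 -0.97]
to (474.0, 244.5, 40.0, 169.2) xyz_cm [0.03, 0.04, 0.16] rv [-0.0, 0.0, -0.0]
```

View pics/c2.png

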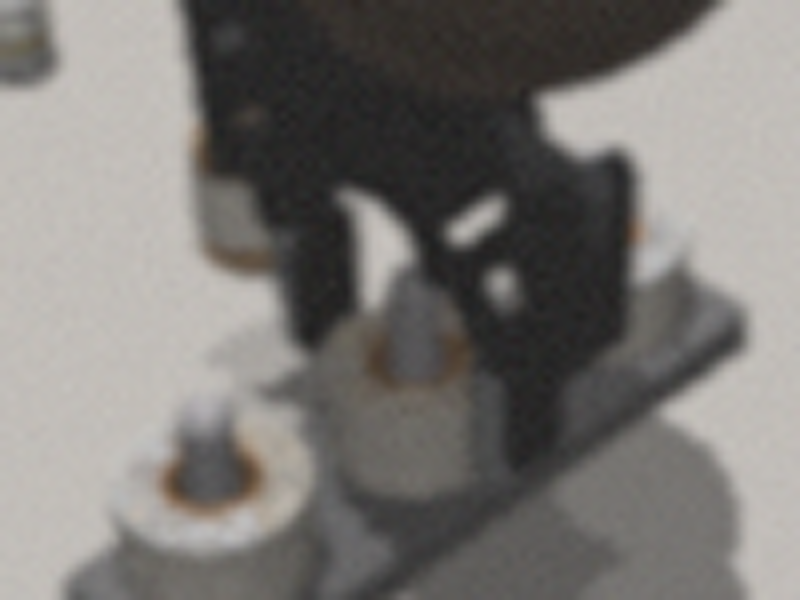

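Well straddled. Close, then lift a little and check.

Request:
apply_moves:
  steps:
    - {"hand": 0.4, "xyz": [0, 0, 0], "delta_rot": [0, 0, 0]}
    - {"hand": 0.4, "xyz": [0, 0, 0], "delta_rot": [0, 0, 0]}
    - {"hand": 0.4, "xyz": [0, 0, 0], "delta_rot": [0, 0, 0]}
    - {"hand": 0.4, "xyz": [0, 0, 0], "delta_rot": [0, 0, 0]}
    - {"hand": 0.4, "xyz": [0, 0, 0], "delta_rot": [0, 0, 0]}
    - {"hand": 0.4, "xyz": [0, 0, -0.5], "delta_rot": [0, 0, 0]}
    - {"hand": 0.4, "xyz": [0, 0, -1.5], "delta_rot": [0, 0, 0]}
    - {"hand": 0.4, "xyz": [0, 0, -3], "delta_rot": [0, 0, 0]}
    - {"hand": 0.4, "xyz": [0, 0, -4.5], "delta_rot": [0, 0, 0]}
    - {"hand": 0.4, "xyz": [0, 0, -6], "delta_rot": [0, 0, 0]}
    - {"hand": 0.4, "xyz": [0, 0, -8], "delta_rot": [0, 0, 0]}
    - {"hand": 0.4, "xyz": [0, 0, -10], "delta_rot": [0, 0, 0]}

```text
clock: 13.72
position: [473.4, 244.2, 142.8]
ee_rot: [0.094, 0.996, -0.0, -0.0]
contact_force: [-0.4, -0.1, -0.4]
gripper_width: 46.9
```

```bash
python3 snap.py c3 side 240 205 340 280
python3 - <<'E'
import numpy as np
c=np.array([463.8,-222.1]);ax=np.array([-.0937,.9956])
for x in (58,-30): print(x,c+ax*x)
print("vial",(np.array([477,-321])-c)@ax)
E
python3 go.py 458.4 -164.4 140 95.4
```

```text
t 13.77 pos [475.7 245.8 147.3] deg 169.3 F [0.3 0.7 2.3] w 47.1 j [ 0.78  0.33 -0.36  0.   -0.86 -0.97]
(600, 800, 3)
58 [ 458.3654 -164.3552]
-30 [ 466.611 -251.968]
vial -99.70168000000001
t 13.77 pos [475.7 245.8 147.3] deg 169.3 F [0.3 0.7 2.3] w 47.1 j [ 0.78  0.33 -0.36  0.   -0.86 -0.97]
to (458.4, -164.4, 140.0, 95.4) xyz_cm [-5.91, -40.63, 0.52] rv [0.009, 0.001, 1.29]
```

View pics/c3.png

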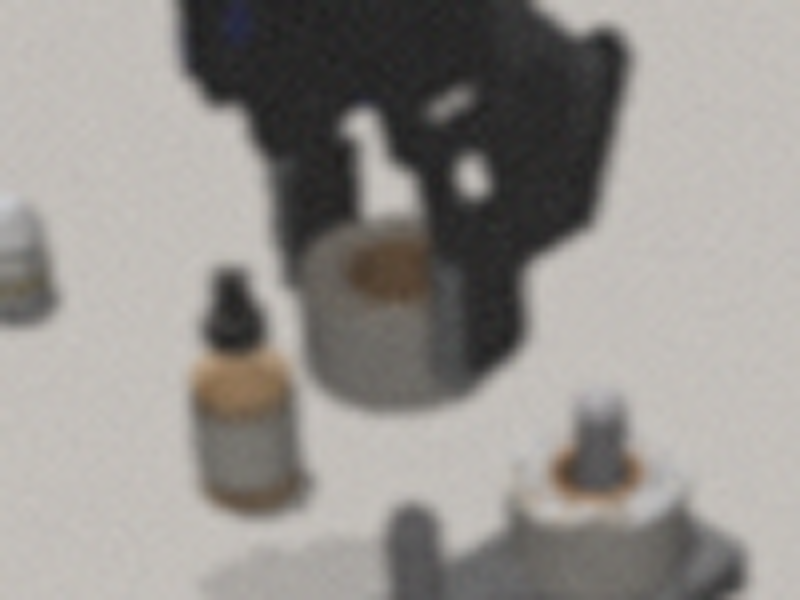

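Request:
apply_moves:
  steps:
    - {"hand": 0.4, "xyz": [-0.3, -2, 0.5], "delta_rot": [0, 0, 0.06]}
    - {"hand": 0.4, "xyz": [-0.8, -5, 0.5], "delta_rot": [0, 0, 0.16]}
    - {"hand": 0.4, "xyz": [-1.3, -8.5, 0.5], "delta_rot": [0, 0, 0.27]}
    - {"hand": 0.4, "xyz": [-1.8, -12, 0.5], "delta_rot": [0, 0, 0.38]}
    - {"hand": 0.4, "xyz": [-2.3, -15.5, 0.5], "delta_rot": [0, 0, 0.49]}
    - {"hand": 0.4, "xyz": [-2.8, -19, 0.5], "delta_rot": [0, 0, 0.6]}
    - {"hand": 0.4, "xyz": [-3.3, -22.5, 0.5], "delta_rot": [0, 0, 0.71]}
    - {"hand": 0.4, "xyz": [-3.8, -26, 0.5], "delta_rot": [0, 0, 0.82]}
    - {"hand": 0.4, "xyz": [-4.3, -29.5, 0.5], "delta_rot": [0, 0, 0.93]}
    - {"hand": 0.4, "xyz": [-4.8, -33, 0.5], "delta_rot": [0, 0, 1.04]}
    - {"hand": 0.4, "xyz": [-5.3, -36.5, 0.5], "delta_rot": [0, 0, 1.15]}
    - {"hand": 0.4, "xyz": [-5.7, -39, 0.5], "delta_rot": [0, 0, 1.24]}

```text
clock: 14.77
position: [456.3, -151.7, 137.2]
ee_rot: [0.657, 0.754, 0.0, 0.0]
contact_force: [0.5, -0.6, -0.2]
gripper_width: 46.8
```

```bash
python3 go.py 458.4 -164.4 100 95.4
```

```text
t 14.77 pos [ 456.3 -151.7  137.2] deg 97.8 F [ 0.5 -0.6 -0.2] w 46.8 j [ 0.02  0.27 -0.5  -0.   -0.8  -1.45]
to (458.4, -164.4, 100.0, 95.4) xyz_cm [-1.29, 0.03, 3.72] rv [0.001, 0.0, 0.042]
```

Request:
apply_moves:
  steps:
    - {"hand": 0.4, "xyz": [-1.2, 0, 1], "delta_rot": [0, 0, 0.042]}
    - {"hand": 0.4, "xyz": [-1.2, 0, 3], "delta_rot": [0, 0, 0.042]}
    - {"hand": 0.4, "xyz": [-1.2, 0, 5], "delta_rot": [0, 0, 0.042]}
    - {"hand": 0.4, "xyz": [-1.2, 0, 6], "delta_rot": [0, 0, 0.042]}
    - {"hand": 0.4, "xyz": [-1.2, 0, 6], "delta_rot": [0, 0, 0.042]}

```text
clock: 15.18
position: [456.9, -161.4, 74.8]
ee_rot: [0.671, 0.741, -0.001, -0.002]
contact_force: [-0.4, 0.0, -0.3]
gripper_width: 47.2
```

```bash
python3 go.py 458.4 -164.4 32 95.4; python3 snap.py d1 side 340 150 440 225;  python3 snap.py d2 top 340 215 460 305
```

```text
t 15.18 pos [ 456.9 -161.4   74.8] deg 95.7 F [-0.4  0.  -0.3] w 47.2 j [-0.    0.37 -0.55 -0.   -0.65 -1.47]
to (458.4, -164.4, 32.0, 95.4) xyz_cm [-0.32, 0.14, 4.28] rv [-0.005, -0.001, 0.006]
t 15.23 pos [ 458.  -161.4   76.1] deg 95.8 F [-0.7  0.9 -0.8] w 46.6 j [-0.    0.37 -0.55 -0.   -0.65 -1.47]
(600, 800, 3)
t 15.28 pos [ 458.9 -161.3   76.9] deg 95.8 F [ 0.8  0.2 -0.3] w 46.9 j [-0.    0.37 -0.55  0.   -0.65 -1.47]
(600, 800, 3)
```

View pics/d1.png

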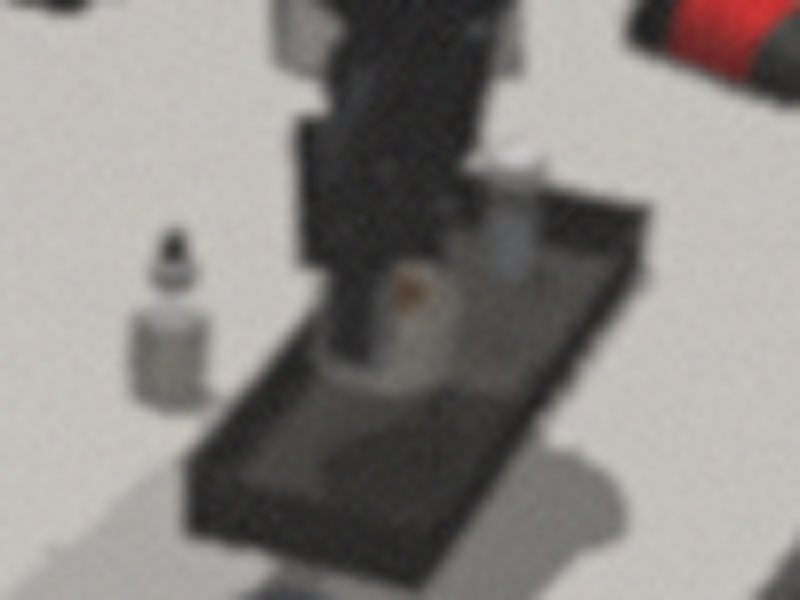

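View pics/d2.png

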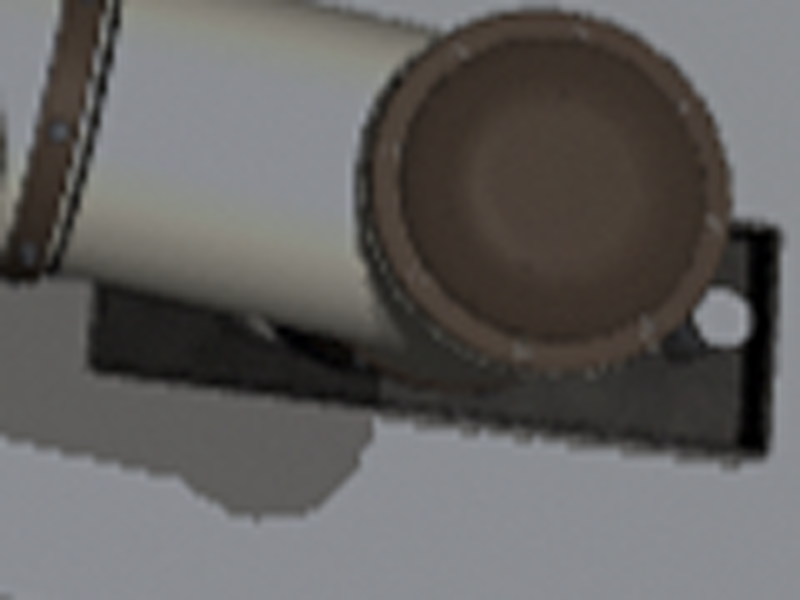

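Request:
apply_moves:
  steps:
    - {"hand": 0.4, "xyz": [-0.3, 0, 1.5], "delta_rot": [0, 0, 0]}
    - {"hand": 0.4, "xyz": [-0.3, 0, 3], "delta_rot": [0, 0, 0]}
    - {"hand": 0.4, "xyz": [-0.3, 0, 4], "delta_rot": [0, 0, 0]}
    - {"hand": 0.4, "xyz": [-0.3, 0, 4.4], "delta_rot": [0, 0, 0]}
    - {"hand": 0.4, "xyz": [-0.3, 0, 4.5], "delta_rot": [0, 0, 0]}
    - {"hand": 0.4, "xyz": [-0.3, 0, 4.5], "delta_rot": [0, 0, 0]}

```text
clock: 15.78
position: [459.6, -164.2, 32.3]
ee_rot: [0.67, 0.742, 0.0, 0.001]
contact_force: [-0.2, -0.1, 0.1]
gripper_width: 47.5
```

```bash
python3 go.py 458.4 -164.4 29 95.4; python3 snap.py d3 side 340 150 440 225
```

```text
t 15.78 pos [ 459.6 -164.2   32.3] deg 95.8 F [-0.2 -0.1  0.1] w 47.5 j [-0.01  0.45 -0.58  0.   -0.54 -1.46]
to (458.4, -164.4, 29.0, 95.4) xyz_cm [-0.0, -0.12, 0.33] rv [0.001, 0.0, 0.007]
t 15.83 pos [ 459.7 -164.3   32.5] deg 95.8 F [-0.4 -0.9 -0.9] w 47.1 j [-0.01  0.45 -0.58  0.   -0.54 -1.46]
(600, 800, 3)
```

View pics/d3.png

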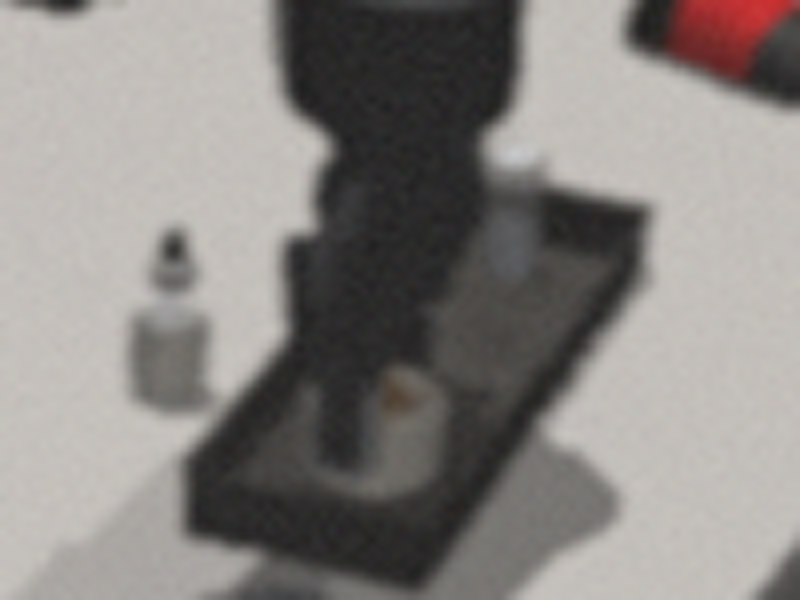

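Request:
apply_moves:
  steps:
    - {"hand": 0.4, "xyz": [0, -0.1, 0.15], "delta_rot": [0, 0, 0]}
    - {"hand": 0.4, "xyz": [0, -0.1, 0.25], "delta_rot": [0, 0, 0]}
    - {"hand": 0.4, "xyz": [0, -0.1, 0.25], "delta_rot": [0, 0, 0]}

```text
clock: 16.08
position: [458.9, -164.4, 30.9]
ee_rot: [0.67, 0.742, 0.001, 0.001]
contact_force: [-2.0, 1.5, 10.0]
gripper_width: 46.7
```

Request:
apply_moves:
  steps:
    - {"hand": 0.4, "xyz": [0, 0, 0.1], "delta_rot": [0, 0, 0]}
    - {"hand": 0.4, "xyz": [0, 0, 0.1], "delta_rot": [0, 0, 0]}

```text
clock: 16.25
position: [458.9, -164.4, 30.8]
ee_rot: [0.67, 0.742, 0.001, 0.001]
contact_force: [-3.8, 2.7, 17.7]
gripper_width: 46.9
```

Request:
apply_moves:
  steps:
    - {"hand": 0.4, "xyz": [0, 0, -0.15], "delta_rot": [0, 0, 0]}
    - {"hand": 0.6, "xyz": [0, 0, -0.15], "delta_rot": [0, 0, 0]}
    - {"hand": 0.7, "xyz": [0, 0, -0.15], "delta_rot": [0, 0, 0]}
    - {"hand": 0.7, "xyz": [0, 0, -0.15], "delta_rot": [0, 0, 0]}
    - {"hand": 0.7, "xyz": [0, 0, -1], "delta_rot": [0, 0, 0]}
    - {"hand": 0.7, "xyz": [0, 0, -3], "delta_rot": [0, 0, 0]}
    - {"hand": 0.7, "xyz": [0, 0, -6], "delta_rot": [0, 0, 0]}
    - {"hand": 0.7, "xyz": [0, 0, -9], "delta_rot": [0, 0, 0]}
    - {"hand": 0.7, "xyz": [0, 0, -12], "delta_rot": [0, 0, 0]}
    - {"hand": 0.7, "xyz": [0, 0, -12], "delta_rot": [0, 0, 0]}

```text
clock: 17.08
position: [461.6, -165.0, 154.3]
ee_rot: [0.67, 0.742, 0.003, 0.005]
contact_force: [1.7, -0.4, 0.5]
gripper_width: 59.9
```

```bash
python3 go.py 462 179.5 155 169.2; python3 snap.py d4 side 340 150 440 225 458.4,-164.4,28
```

```text
t 17.08 pos [ 461.6 -165.   154.3] deg 95.9 F [ 1.7 -0.4  0.5] w 59.9 j [-0.01  0.25 -0.46  0.   -0.84 -1.46]
to (462.0, 179.5, 155.0, 169.2) xyz_cm [34.26, 3.56, -0.14] rv [0.008, 0.011, -1.28]
t 17.13 pos [ 460.  -164.6  151.7] deg 95.8 F [-0.6  0.  -0.3] w 59.8 j [-0.01  0.26 -0.47  0.   -0.84 -1.46]
(600, 800, 3)
```

View pics/d4.png

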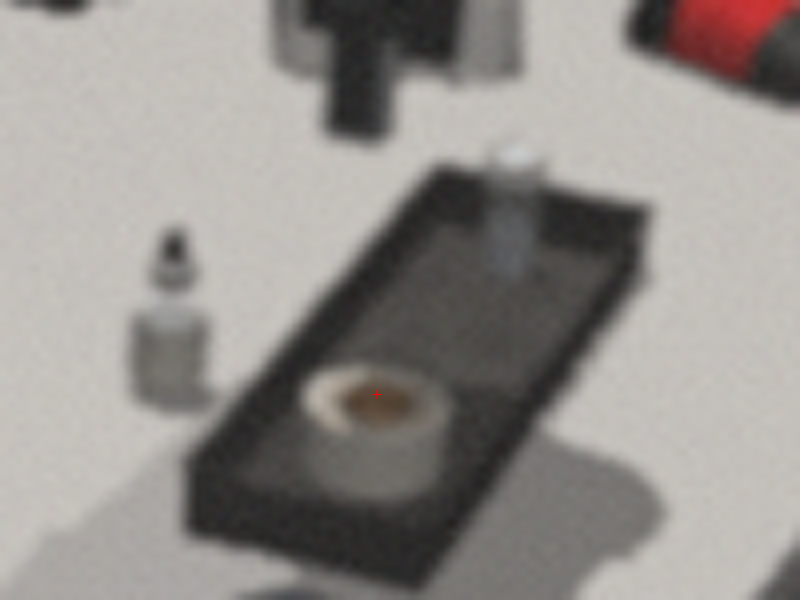

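Request:
apply_moves:
  steps:
    - {"hand": 0.75, "xyz": [34.3, 3.6, 0], "delta_rot": [0, 0, -1.28]}
    - {"hand": 0.75, "xyz": [34.3, 3.6, 0], "delta_rot": [0, 0, -1.28]}
    - {"hand": 0.75, "xyz": [34.3, 3.6, 0], "delta_rot": [0, 0, -1.28]}
    - {"hand": 0.75, "xyz": [34.3, 3.6, 0], "delta_rot": [0, 0, -1.28]}
    - {"hand": 0.75, "xyz": [34.3, 3.6, 0], "delta_rot": [0, 0, -1.28]}
    - {"hand": 0.75, "xyz": [34.3, 3.6, 0], "delta_rot": [0, 0, -1.28]}
    - {"hand": 0.75, "xyz": [34.3, 3.6, 0], "delta_rot": [0, 0, -1.28]}
    - {"hand": 0.75, "xyz": [34.3, 3.6, 0], "delta_rot": [0, 0, -1.28]}
    - {"hand": 0.75, "xyz": [34.3, 3.6, 0], "delta_rot": [0, 0, -1.28]}
    - {"hand": 0.75, "xyz": [34.3, 3.6, 0], "delta_rot": [0, 0, -1.28]}
    - {"hand": 0.75, "xyz": [34.3, 3.6, 0], "delta_rot": [0, 0, -1.28]}
    - {"hand": 0.75, "xyz": [34.3, 3.6, 0], "delta_rot": [0, 0, -1.28]}

```text
clock: 18.13
position: [458.5, 180.6, 147.1]
ee_rot: [0.094, 0.996, -0.001, -0.001]
contact_force: [0.4, -0.2, -0.6]
gripper_width: 64.0
```

```bash
python3 go.py 462 179.5 41 169.2;  python3 snap.py e1 side 260 220 360 295 462,179.5,40
```

```text
t 18.13 pos [458.5 180.6 147.1] deg 169.2 F [ 0.4 -0.2 -0.6] w 64.0 j [ 0.71  0.27 -0.46 -0.   -0.84 -0.89]
to (462.0, 179.5, 41.0, 169.2) xyz_cm [-0.38, -0.02, 10.6] rv [-0.002, -0.002, -0.0]
t 18.18 pos [458.6 180.3 147.2] deg 169.1 F [ 0.3  0.2 -0.5] w 64.0 j [ 0.7   0.27 -0.46 -0.   -0.84 -0.9 ]
(600, 800, 3)
```

View pics/e1.png

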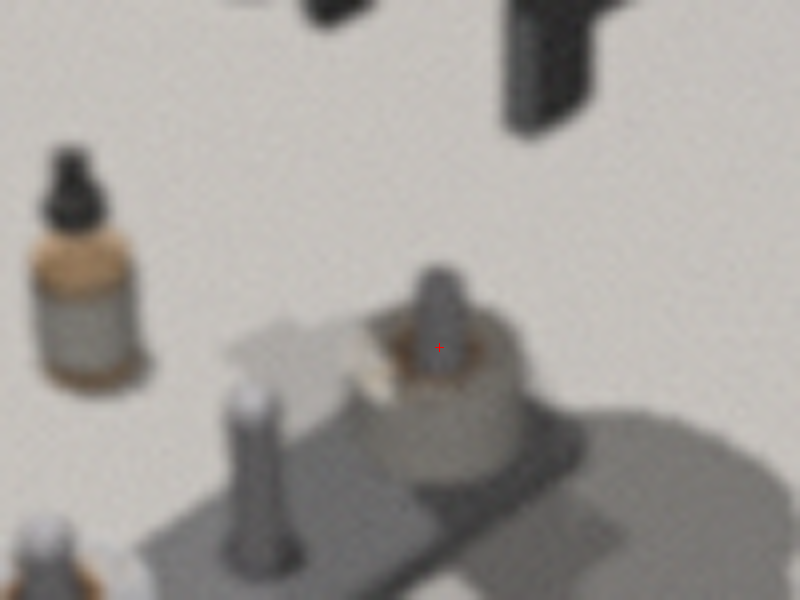

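Request:
apply_moves:
  steps:
    - {"hand": 0.75, "xyz": [-0.35, 0, 2.5], "delta_rot": [0, 0, 0]}
    - {"hand": 0.75, "xyz": [-0.35, 0, 5], "delta_rot": [0, 0, 0]}
    - {"hand": 0.75, "xyz": [-0.35, 0, 6], "delta_rot": [0, 0, 0]}
    - {"hand": 0.75, "xyz": [-0.35, 0, 6], "delta_rot": [0, 0, 0]}
    - {"hand": 0.75, "xyz": [-0.35, 0, 7.5], "delta_rot": [0, 0, 0]}
    - {"hand": 0.75, "xyz": [-0.35, 0, 9], "delta_rot": [0, 0, 0]}
    - {"hand": 0.75, "xyz": [-0.35, 0, 10], "delta_rot": [0, 0, 0]}
    - {"hand": 0.75, "xyz": [-0.35, 0, 10.5], "delta_rot": [0, 0, 0]}
    - {"hand": 0.75, "xyz": [-0.35, 0, 10.5], "delta_rot": [0, 0, 0]}

```text
clock: 18.93
position: [462.5, 179.4, 42.6]
ee_rot: [0.095, 0.995, -0.001, -0.001]
contact_force: [-0.9, -0.5, 0.5]
gripper_width: 64.4
```

```bash
python3 go.py 462 179.5 41 169.2;  python3 snap.py e2 side 260 220 360 295
```

```text
t 18.93 pos [462.5 179.4  42.6] deg 169.1 F [-0.9 -0.5  0.5] w 64.4 j [ 0.7   0.44 -0.56  0.   -0.58 -0.89]
to (462.0, 179.5, 41.0, 169.2) xyz_cm [0.05, 0.0, 0.16] rv [-0.001, -0.001, -0.002]
t 18.98 pos [462.9 179.7  43.3] deg 169.1 F [-0.4 -0.2  0.3] w 64.0 j [ 0.7   0.44 -0.55  0.   -0.58 -0.89]
(600, 800, 3)
```

View pics/e2.png

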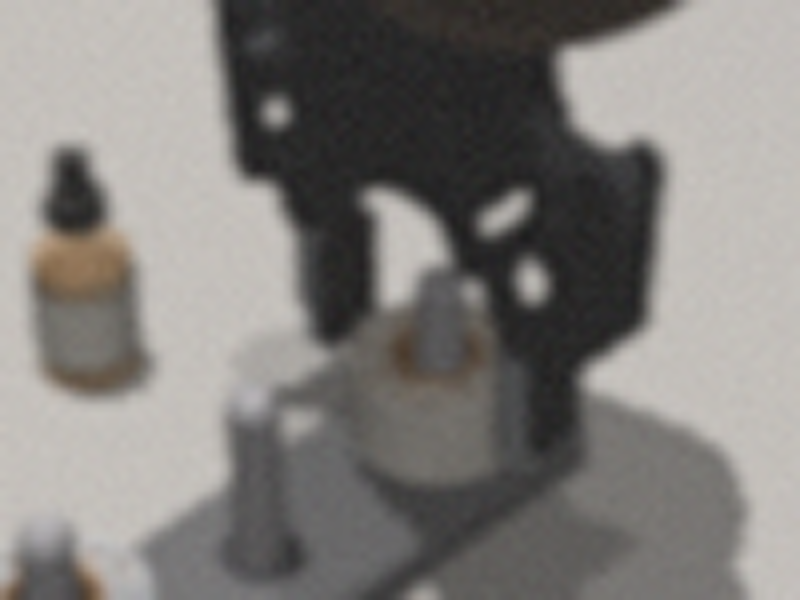

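Request:
apply_moves:
  steps:
    - {"hand": 0.75, "xyz": [0, 0, 0.2], "delta_rot": [0, 0, 0]}
    - {"hand": 0.4, "xyz": [0, 0, 0.2], "delta_rot": [0, 0, 0]}
    - {"hand": 0.4, "xyz": [0, 0, 0.2], "delta_rot": [0, 0, 0]}
    - {"hand": 0.4, "xyz": [0, 0, 0.2], "delta_rot": [0, 0, 0]}
    - {"hand": 0.4, "xyz": [0, 0, 0.2], "delta_rot": [0, 0, 0]}
    - {"hand": 0.4, "xyz": [0, 0, 0.2], "delta_rot": [0, 0, 0]}
    - {"hand": 0.4, "xyz": [0, 0, -0.5], "delta_rot": [0, 0, 0]}
    - {"hand": 0.4, "xyz": [0, 0, -1.5], "delta_rot": [0, 0, 0]}
    - {"hand": 0.4, "xyz": [0, 0, -2], "delta_rot": [0, 0, 0]}
    - {"hand": 0.4, "xyz": [0, 0, -2], "delta_rot": [0, 0, 0]}

```text
clock: 19.82
position: [463.4, 180.4, 64.5]
ee_rot: [0.095, 0.995, 0.001, 0.001]
contact_force: [-0.3, -0.0, -0.7]
gripper_width: 47.0
```

```bash
python3 snap.py e3 side 260 220 360 295
python3 - <<'E'
from bench import get_image,nets
for n in("side","top"):
    p=get_image(n)
    for l in("thin_b_mid","thick_b_mid"):print(n,l,[(d["xyz"].round() if hasattr(d["xyz"],"round") else d["xyz"],round(d["confidence"],2)) for d in nets.pinpoint(p,l)][:4])
E
python3 go.py 466.6 -252 145 95.4
```

```text
t 19.87 pos [463.  180.1  63.8] deg 169.1 F [-0.8 -0.2 -1.2] w 47.2 j [ 0.7   0.4  -0.54 -0.   -0.63 -0.89]
(600, 800, 3)
side thin_b_mid [([488.2, 300.8, 25.2], 0.71), ([456.3, -160.8, 11.9], 0.62), ([476.5, -322.9, 30.2], 0.38)]
side thick_b_mid [([458.9, 177.8, 49.8], 0.86), ([695.6, -14.7, -1.1], 0.5), ([484.9, 308.9, 35.6], 0.16)]
top thin_b_mid []
top thick_b_mid [([461.4, 178.0, 49.9], 0.62)]
t 20.17 pos [462.4 179.6  62.6] deg 169.1 F [ 0.   0.4 -0.9] w 46.8 j [ 0.7   0.4  -0.54 -0.   -0.63 -0.89]
to (466.6, -252.0, 145.0, 95.4) xyz_cm [-8.56, -42.31, -8.21] rv [-0.001, -0.0, 1.287]
```

View pics/e3.png

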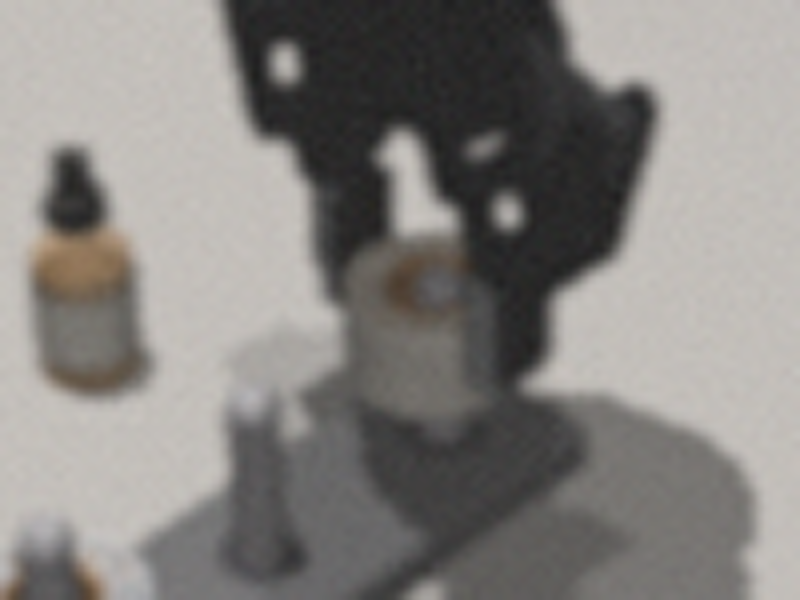

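Request:
apply_moves:
  steps:
    - {"hand": 0.4, "xyz": [0, 0, -2], "delta_rot": [0, 0, 0]}
    - {"hand": 0.4, "xyz": [0, 0, -5], "delta_rot": [0, 0, 0]}
    - {"hand": 0.4, "xyz": [0, 0, -8], "delta_rot": [0, 0, 0]}
    - {"hand": 0.4, "xyz": [-0.6, -3, -8.5], "delta_rot": [0, 0, 0.09]}
    - {"hand": 0.4, "xyz": [-1.3, -6.5, -8.5], "delta_rot": [0, 0, 0.2]}
    - {"hand": 0.4, "xyz": [-2, -10, -8.5], "delta_rot": [0, 0, 0.31]}
    - {"hand": 0.4, "xyz": [-2.7, -13.5, -8.5], "delta_rot": [0, 0, 0.42]}
    - {"hand": 0.4, "xyz": [-3.4, -17, -8.5], "delta_rot": [0, 0, 0.53]}
    - {"hand": 0.4, "xyz": [-4.1, -20.5, -8.5], "delta_rot": [0, 0, 0.64]}
    - {"hand": 0.4, "xyz": [-4.8, -24, -8.5], "delta_rot": [0, 0, 0.75]}
    - {"hand": 0.4, "xyz": [-5.5, -27.5, -8.5], "delta_rot": [0, 0, 0.86]}
    - {"hand": 0.4, "xyz": [-6.2, -31, -8.5], "delta_rot": [0, 0, 0.97]}

```text
clock: 21.17
position: [464.5, -138.0, 147.8]
ee_rot: [0.55, 0.835, -0.0, -0.0]
contact_force: [1.1, 1.6, -1.8]
gripper_width: 47.1
```

```bash
python3 go.py 466.6 -252 145 95.4
```

```text
t 21.17 pos [ 464.5 -138.   147.8] deg 113.2 F [ 1.1  1.6 -1.8] w 47.1 j [ 0.05  0.26 -0.48 -0.   -0.84 -1.21]
to (466.6, -252.0, 145.0, 95.4) xyz_cm [-10.56, -4.3, 0.28] rv [-0.0, -0.0, 0.311]
```

Request:
apply_moves:
  steps:
    - {"hand": 0.4, "xyz": [-3.2, -1.3, 0.3], "delta_rot": [0, 0, 0.11]}
    - {"hand": 0.4, "xyz": [-6.4, -2.6, 0.3], "delta_rot": [0, 0, 0.2]}
    - {"hand": 0.4, "xyz": [-9, -3.6, 0.3], "delta_rot": [0, 0, 0.27]}
    - {"hand": 0.4, "xyz": [-10.4, -4.2, 0.3], "delta_rot": [0, 0, 0.3]}
    - {"hand": 0.4, "xyz": [-10.4, -4.2, 1.5], "delta_rot": [0, 0, 0.3]}
    - {"hand": 0.4, "xyz": [-10.4, -4.2, 4], "delta_rot": [0, 0, 0.3]}
    - {"hand": 0.4, "xyz": [-10.4, -4.2, 6], "delta_rot": [0, 0, 0.3]}
    - {"hand": 0.4, "xyz": [-10.4, -4.2, 6], "delta_rot": [0, 0, 0.3]}

```text
clock: 21.83
position: [464.8, -247.9, 83.9]
ee_rot: [0.668, 0.745, -0.002, -0.004]
contact_force: [-0.2, 0.3, -1.2]
gripper_width: 47.2
```

```bash
python3 go.py 466.6 -252 33 95.4; python3 snap.py f1 side 340 150 440 225 466.6,-252,2
```

```text
t 21.83 pos [ 464.8 -247.9   83.9] deg 96.2 F [-0.2  0.3 -1.2] w 47.2 j [-0.18  0.41 -0.44 -0.   -0.73 -1.28]
to (466.6, -252.0, 33.0, 95.4) xyz_cm [-0.45, 0.18, 5.09] rv [-0.009, -0.004, 0.015]
t 21.88 pos [ 466.3 -248.2   85.9] deg 96.3 F [ 0.3  0.4 -0.3] w 46.9 j [-0.18  0.41 -0.44 -0.   -0.73 -1.28]
(600, 800, 3)
```

View pics/f1.png

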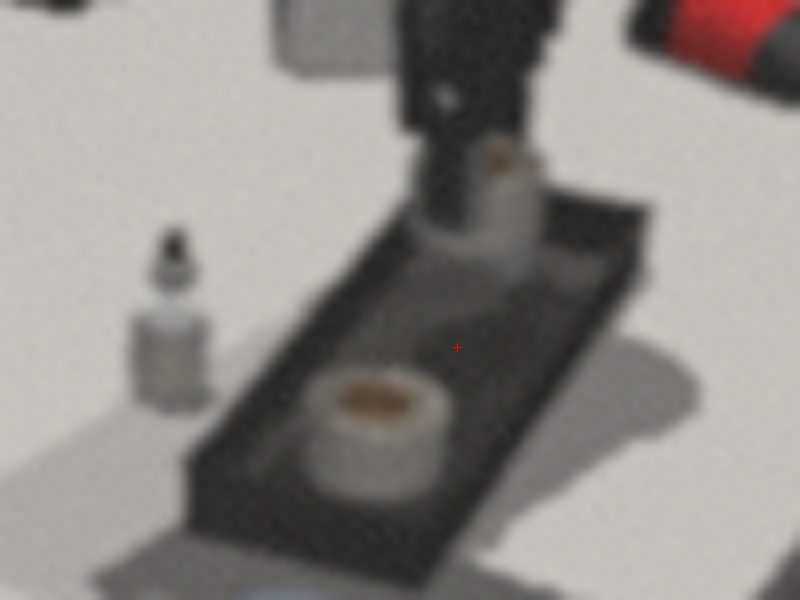

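Request:
apply_moves:
  steps:
    - {"hand": 0.4, "xyz": [-0.3, 0.05, 1.5], "delta_rot": [0, 0, 0.015]}
    - {"hand": 0.4, "xyz": [-0.3, 0.05, 3], "delta_rot": [0, 0, 0.015]}
    - {"hand": 0.4, "xyz": [-0.3, 0.05, 4.3], "delta_rot": [0, 0, 0.015]}
    - {"hand": 0.4, "xyz": [-0.3, 0.05, 5], "delta_rot": [0, 0, 0.015]}
    - {"hand": 0.4, "xyz": [-0.3, 0.05, 5.2], "delta_rot": [0, 0, 0.015]}
    - {"hand": 0.4, "xyz": [-0.3, 0.05, 5.2], "delta_rot": [0, 0, 0.015]}

```text
clock: 22.38
position: [469.3, -251.4, 36.4]
ee_rot: [0.672, 0.74, 0.0, 0.0]
contact_force: [0.4, -0.3, 0.0]
gripper_width: 47.0
```

```bash
python3 go.py 466.6 -252 31 95.4; python3 snap.py f2 side 340 150 440 225
```

```text
t 22.38 pos [ 469.3 -251.4   36.4] deg 95.5 F [ 0.4 -0.3  0. ] w 47.0 j [-0.19  0.49 -0.47  0.   -0.61 -1.29]
to (466.6, -252.0, 31.0, 95.4) xyz_cm [-0.03, -0.27, 0.54] rv [0.0, 0.0, 0.002]
t 22.43 pos [ 469.5 -251.5   36.9] deg 95.5 F [-0.3  0.9 -0.8] w 47.2 j [-0.19  0.49 -0.47  0.   -0.61 -1.29]
(600, 800, 3)
```

View pics/f2.png

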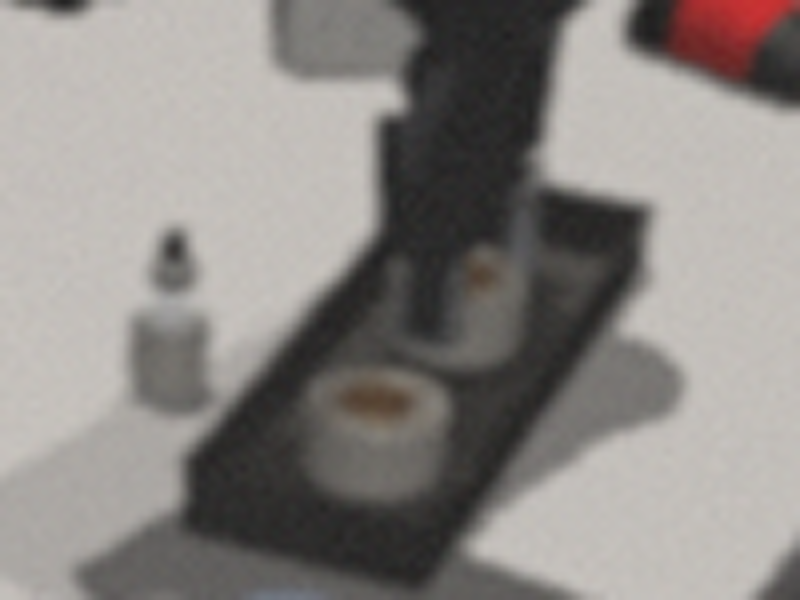

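Request:
apply_moves:
  steps:
    - {"hand": 0.4, "xyz": [0, -0.2, 0.2], "delta_rot": [0, 0, 0]}
    - {"hand": 0.4, "xyz": [0, -0.2, 0.4], "delta_rot": [0, 0, 0]}
    - {"hand": 0.4, "xyz": [0, -0.2, 0.5], "delta_rot": [0, 0, 0]}
    - {"hand": 0.4, "xyz": [0, -0.2, 0.5], "delta_rot": [0, 0, 0]}

```text
clock: 22.77
position: [466.8, -251.6, 31.1]
ee_rot: [0.672, 0.74, 0.0, 0.0]
contact_force: [0.5, 0.8, -0.7]
gripper_width: 47.1
```

Request:
apply_moves:
  steps:
    - {"hand": 0.4, "xyz": [0, 0, 0.1], "delta_rot": [0, 0, 0]}
    - {"hand": 0.4, "xyz": [0, 0, 0.1], "delta_rot": [0, 0, 0]}

```text
clock: 22.93
position: [467.0, -251.6, 30.3]
ee_rot: [0.672, 0.74, 0.0, 0.0]
contact_force: [-0.5, -0.4, 1.1]
gripper_width: 47.3
```

Request:
apply_moves:
  steps:
    - {"hand": 0.4, "xyz": [0, 0, 0.1], "delta_rot": [0, 0, 0]}
    - {"hand": 0.4, "xyz": [0, 0, 0.1], "delta_rot": [0, 0, 0]}

```text
clock: 23.1
position: [467.1, -251.6, 30.2]
ee_rot: [0.672, 0.74, -0.0, 0.0]
contact_force: [-1.6, 1.9, 8.1]
gripper_width: 47.1
```

Contact with the floor; release and withdraw.

Request:
apply_moves:
  steps:
    - {"hand": 0.4, "xyz": [0, 0, -0.05], "delta_rot": [0, 0, 0]}
    - {"hand": 0.6, "xyz": [0, 0, -0.05], "delta_rot": [0, 0, 0]}
    - {"hand": 0.7, "xyz": [0, 0, -0.05], "delta_rot": [0, 0, 0]}
    - {"hand": 0.7, "xyz": [0, 0, -0.05], "delta_rot": [0, 0, 0]}
    - {"hand": 0.7, "xyz": [0, 0, -1], "delta_rot": [0, 0, 0]}
    - {"hand": 0.7, "xyz": [0, 0, -3], "delta_rot": [0, 0, 0]}
    - {"hand": 0.7, "xyz": [0, 0, -6], "delta_rot": [0, 0, 0]}
    - {"hand": 0.7, "xyz": [0, 0, -9], "delta_rot": [0, 0, 0]}
    - {"hand": 0.7, "xyz": [0, 0, -12], "delta_rot": [0, 0, 0]}
    - {"hand": 0.7, "xyz": [0, 0, -15], "delta_rot": [0, 0, 0]}
    - {"hand": 0.7, "xyz": [0, 0, -18], "delta_rot": [0, 0, 0]}
    - {"hand": 0.7, "xyz": [0, 0, -18], "delta_rot": [0, 0, 0]}

```text
clock: 24.1
position: [470.0, -252.9, 216.5]
ee_rot: [0.672, 0.741, 0.003, 0.006]
contact_force: [1.0, 0.2, 0.4]
gripper_width: 59.8
```

```bash
python3 go.py 300 -480 220 95.4; python3 snap.py g1 side 230 150 430 310
python3 - <<'E'
from bench import get_image,nets
p=get_image("side")
for l in("thick_b_mid","thin_a_mid","thin_b_mid","vial_mid","dropper_a_mid","dropper_c_mid","canister_mid","eyepiece_mid","blower_mid","objective_mid"):print(l,[([round(v) for v in d["xyz"]],round(d["confidence"],2)) for d in nets.pinpoint(p,l)][:5])
E
```

```text
t 24.1 pos [ 470.  -252.9  216.5] deg 95.6 F [1.  0.2 0.4] w 59.8 j [-0.19  0.25 -0.28  0.   -1.02 -1.29]
to (300.0, -480.0, 220.0, 95.4) xyz_cm [-20.96, -19.13, -0.46] rv [0.012, 0.006, 0.003]
t 24.15 pos [ 468.7 -252.1  213.4] deg 95.5 F [ 0.3  0.2 -0.1] w 59.7 j [-0.19  0.26 -0.29  0.   -1.02 -1.29]
(600, 750, 3)
thick_b_mid [([462, -254, 16], 0.61), ([476, -325, 27], 0.19)]
thin_a_mid [([696, -14, 40], 0.74), ([460, -166, 10], 0.39)]
thin_b_mid [([490, 304, 26], 0.49), ([486, 311, 35], 0.33)]
vial_mid [([476, -326, 26], 0.61)]
dropper_a_mid [([568, 194, 28], 0.57), ([696, -16, -2], 0.27)]
dropper_c_mid [([683, 161, 18], 0.55), ([544, -174, 20], 0.52)]
canister_mid [([408, 0, 20], 0.89)]
eyepiece_mid [([685, -213, 22], 0.41), ([671, 296, 22], 0.17)]
blower_mid [([674, 298, 18], 0.89), ([484, 310, 34], 0.18)]
objective_mid [([687, 162, 16], 0.52)]
```

View pics/g1.png

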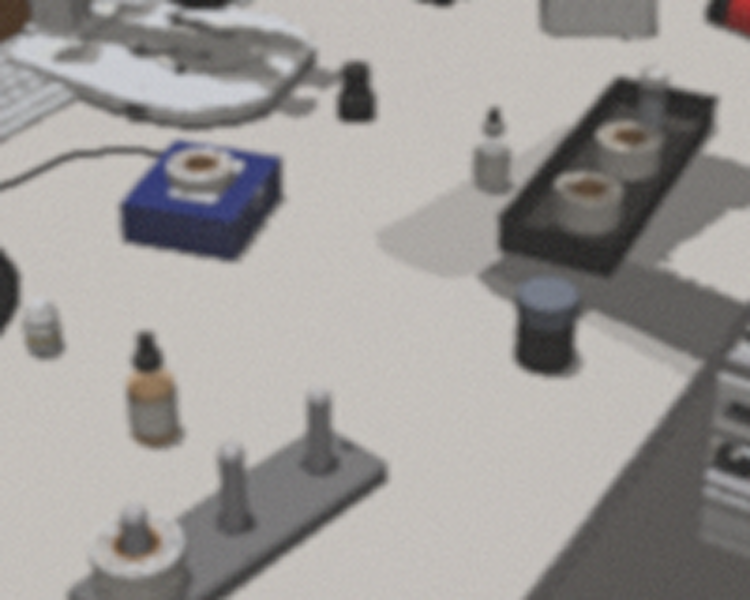

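```bash
python3 -c "
from bench import workorder;print(workorder.job_done())"
```

```text
the job is handed in; nothing more can be done
None
```

I finished the job and handed it in at about 24 s of the 72 s allowed. No verdict is reported, so the state below comes from my last checks.

**Rolls moved:** I set the thin roll from the middle post on the slide case lid. I then slid the two thick rolls up off their posts and set them side by side in the tray, 88 mm apart. Each roll was lowered until the wrist felt contact (about 5 to 18 N) before I opened the gripper.

**One thing went wrong and was mended:** my first grip on the thin roll sat too low and lifted the thick roll with it by about 15 mm. I lowered both back onto the bar, gripped 7 mm higher, and the thin roll then came up alone.

**Last checks, made just before handing in:**

| Item | Last side picture and networks | Note |
|---|---|---|
| thin_a | (696, -14, 40) mm | within 5 mm of the case middle, lying flat |
| Thick rolls | near (460, -166) and (462, -254) mm | lying flat on the tray floor by eye; network heights 10 and 16 mm (15 expected) |
| thin_b and thin_c | still on the third post | appear unmoved |
| Bystanders | within about 10 mm of first detections | consistent with network error |

- **Disagreements:** the network called one tray roll "thin_a" at low confidence (0.39), and its best guess for the dropper beside the tray was the objective. The picture shows both things in the right places.
- **Not checked:** the final tray layout was not confirmed from the top camera.
- **Gripper:** it was about 190 mm above the tray and touching nothing when I handed in.

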